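# Unload the blot shaker and clear the bench

### The job

The blot wash is finished: swing the shaker's hold-down bar up and over until it is at least upright, then slide the flat cassette out from beneath it, forwards along the platform towards you, until it is clear of where the bar pressed on it. Take it to the drain stand and leave it, same face up, leaning at a slant along its length: one short end down in the drip tray, the upper part resting on the support rail, and fold the bar back down on the empty platform. Clear the things lying about on the bench into their bins - capped tubes in the deep white bin, hand tools (forceps, blot roller) in the shallow steel tray, marker pens in the grey pen box - lying down inside; leave the bottle, beaker and timer where they are.

Things in the scene. Friction and masses are not known exactly. Their poses are not given: they have to be found in the camera images.
- shaker: Platform shaker, 200 x 210 mm, fixed. Origin: centre of its underside; front = its -x (towards the robot), left = +y. Platform top 100 mm above the bench, flat and open to its front edge at x = -100. Bar's hinge cheeks: x = 4 to 36, y = 71 to 89 mm, up to 134 mm above the bench. Stop with lip at the back (see lip).
- hold_bar (a joint): Swing of the hold-down bar: 0 = lying across the cassette (the start), 1.57 = upright, 1.9 = end stop, leaning outward. Stiff hinge (0.22 N m friction): it stays where left; lifting at the handle takes 2 to 4 N. Aluminium bar 19 mm wide (shaker's x), 9 thick, 160 long, from the hinge on the shaker's left (+y) side across the cassette.
- bar_hinge (a point): Point on the bar's hinge axis, which runs along the shaker's x, 124.5 mm above the bench. Raising the bar carries its free end from the shaker's -y side up and over towards +y.
- bar_handle (a point): Grip point: middle of the free part of a round steel handle rod, 14 mm thick, projecting 60 mm forward (shaker's -x) from the bar's free end, parallel to the hinge axis, 155 mm from it, 29 mm in front of the bar's centre line; 20 mm of rod is free either side. Bar down: 24.5 mm above the platform, 45 mm right of the cassette. The rod can turn between finger pads.
- lip (a point): Front edge, middle, underside of the rear stop's lip (80 mm wide): 120 mm above the bench, at the shaker's x = 68; the stop's face is at x = 82 and low guides stand at y = +-39 mm from x = 64 back. The cassette's rear end is tucked under the lip, so it must slide forward 20 mm before it can be lifted.
- cassette: Flat closed white plastic strip-blot cassette with three grey windows on top, 160 (x) x 60 (y) x 16 mm, 180 to 290 g. Origin: centre of its underside; long axis x. It starts on the platform, its x along the shaker's, its centre within 3 mm of the shaker's axis. Pinch it across its 60 mm width; its outermost 12 mm at the rear is under the lip.
- drain_stand: Steel drain stand, fixed: drip tray 160 (x) x 150 (y) mm, rim 14 mm high, 3 thick, floor 4 mm above the bench; two 8 mm posts at x = 35, y = +-58 mm carry a rail. Origin: centre of its underside. The slab's lower end stands on the floor on the -x side (front rim's inner face at x = -77) and it leans towards +x on the rail: lower end 90 mm in front of the rail = about 44 degrees.
- drain_rail (a point): Middle of the support rail: an 8 mm round rod along the stand's y, axis 85 mm above the bench, at the stand's x = +35 mm.
- tube_bin: Deep white plastic bin for capped tubes, 150 (x) x 150 (y) x 55 mm high, walls and floor 4 mm; fixed. Origin: centre of its underside.
- tool_tray: Shallow stainless steel tray for hand tools, 180 (x) x 130 (y) x 28 mm high, walls and floor 3 mm, with a narrow rolled lip (5 mm wider all round); fixed. Origin: centre of its underside.
- pen_box: Grey plastic box for marker pens, 170 (x) x 105 (y) x 40 mm high, walls and floor 4 mm; fixed. Origin: centre of its underside.
- tube_1: Capped 50 ml plastic tube lying on the bench, may be absent: 115 mm long along its x (from -59 to +56 mm), barrel 29 mm in diameter, foot ring and blue screw cap (at +x) 35 mm across with small flats, so that it rolls little; 50 g. Origin: mid-length, 17.5 mm below the axis as built (on the underside at the start; after it has rolled over, the origin turns with it).
- tube_2: Capped 50 ml plastic tube lying on the bench, may be absent: 115 mm long along its x (from -59 to +56 mm), barrel 29 mm in diameter, foot ring and blue screw cap (at +x) 35 mm across with small flats, so that it rolls little; 50 g. Origin: mid-length, 17.5 mm below the axis as built (on the underside at the start; after it has rolled over, the origin turns with it).
- marker_1: Black and white marker pen lying on the bench, may be absent: 138 mm long along its x (from -68 to +70 mm), 15 mm thick with rounded square section, cap with clip at +x; 22 g. Origin: near mid-length, on the underside at the start.
- marker_2: Black and white marker pen lying on the bench, may be absent: 138 mm long along its x (from -68 to +70 mm), 15 mm thick with rounded square section, cap with clip at +x; 22 g. Origin: near mid-length, on the underside at the start.
- forceps: Flat steel forceps lying on the side, rigid, may be absent: 159 mm long along x (from -84 to +75 mm, tips at +x), 9 mm high, widest (about 17 mm across y) at the ribbed grip at the origin; 40 g. Origin: on the underside, below the grip.
- roller: Blot roller, rigid, may be absent: black handle 85 mm long (x from -62 to +22 mm), 22 mm wide and 22 mm high (its top 23 mm above the underside), and at x = +68 mm a white roller 24 mm in diameter and 58 mm wide (across y); 142 mm long in all, 90 to 140 g. Origin: on the underside, below the handle, 20 mm from the handle's front end.
- reagent_bottle: Bystander: standing bottle, 72 mm in diameter, 150 mm tall; leave alone. Origin: centre of its underside.
- beaker: Bystander: beaker, 72 mm in diameter, 85 mm tall; leave alone. Origin: centre of its underside.
- timer: Bystander: bench timer lying flat, 62 x 68 x 18 mm; leave alone. Origin: centre of its underside.

How it is judged:
On the way, in this order (a step that is already met when the one before it is completed fails the run):
1. the hold-down bar is swung up to about upright or beyond while the cassette is still in its place (value of joint hold_bar above 1.4 rad and distance of cassette from where it was at the start of the episode below 0.015 m), for 0.2 s.
2. the cassette is slid forward at least 50 mm, flat on the platform, with the bar up (x of cassette in the frame of shaker below -0.05 m and z of cassette in the frame of shaker between 0.09 and 0.115 m and value of joint hold_bar above 1.2 rad), for 0.05 s.
At the end, for the whole second after the job is handed in: Cassette at rest on the drain stand, same face up, slanted 31-66 deg lengthwise, level across within 11 deg, within 35 mm of its middle line; bar down (under 0.12 rad); tubes in tube bin, tools in tray, markers in pen box: origin inside walls, below rim, within 23 deg of level, at rest (angle between cassette's own z axis and vertical between 0.54 and 1.15 rad and angle between cassette's own y axis and vertical between 1.37 and 1.77 rad and x of cassette in the frame of drain_stand between -0.07 and 0.05 m and y of cassette in the frame of drain_stand between -0.035 and 0.035 m and z of cassette in the frame of drain_stand between 0.042 and 0.11 m and contact force between cassette and drain_stand above 0.3 N and linear speed of cassette below 0.02 m/s and value of joint hold_bar below 0.12 rad and x of tube_1 in the frame of tube_bin between -0.071 and 0.071 m and y of tube_1 in the frame of tube_bin between -0.071 and 0.071 m and z of tube_1 in the frame of tube_bin between -0.005 and 0.05 m and linear speed of each of tube_1, tube_2, forceps, roller, marker_1, marker_2 below 0.03 m/s and angle between tube_1's own x axis and vertical between 1.17 and 1.97 rad and x of tube_2 in the frame of tube_bin between -0.071 and 0.071 m and y of tube_2 in the frame of tube_bin between -0.071 and 0.071 m and z of tube_2 in the frame of tube_bin between -0.005 and 0.05 m and angle between tube_2's own x axis and vertical between 1.17 and 1.97 rad and x of forceps in the frame of tool_tray between -0.087 and 0.087 m and y of forceps in the frame of tool_tray between -0.062 and 0.062 m and z of forceps in the frame of tool_tray between -0.005 and 0.028 m and angle between forceps's own x axis and vertical between 1.17 and 1.97 rad and x of roller in the frame of tool_tray between -0.087 and 0.087 m and y of roller in the frame of tool_tray between -0.062 and 0.062 m and z of roller in the frame of tool_tray between -0.005 and 0.028 m and angle between roller's own x axis and vertical between 1.17 and 1.97 rad and x of marker_1 in the frame of pen_box between -0.081 and 0.081 m and y of marker_1 in the frame of pen_box between -0.0485 and 0.0485 m and z of marker_1 in the frame of pen_box between -0.005 and 0.036 m and angle between marker_1's own x axis and vertical between 1.17 and 1.97 rad and x of marker_2 in the frame of pen_box between -0.081 and 0.081 m and y of marker_2 in the frame of pen_box between -0.0485 and 0.0485 m and z of marker_2 in the frame of pen_box between -0.005 and 0.036 m and angle between marker_2's own x axis and vertical between 1.17 and 1.97 rad); the robot touches nothing.
It fails at once if a bystander (bottle, beaker or timer) is pushed more than 30 mm or tipped over (distance of any of reagent_bottle, beaker, timer from where it was at the start of the episode above 0.03 m or angle between any of reagent_bottle, beaker, timer's own z axis and vertical above 0.5 rad).
Of tube_1, tube_2, marker_1, marker_2, forceps, roller only 4 to 6 are there at a start; the rules pass over those that are not, and their reading is None.
At some moment in a run one of tube_1, tube_2, marker_1, marker_2, forceps, roller may be knocked a few centimetres aside while the robot is not near it.
Once in a run the grip may slacken for a moment while it holds something.
It also fails if it takes over 210 s, if anything falls off the work surface, if the arm or the gripper's body presses on something with over 40 N, if the wrist force passes 120 N, or if a joint passes its speed limit or range.

### The arm

A 6-joint arm with a two-finger parallel gripper is mounted at the origin on the work surface. World frame = base frame: x ahead of the robot, y to its left, z up, the work surface at z = 0. Lengths are in m, angles in rad, forces in N, time in s.
With the tool pointing down it reaches from about 0.3 to 0.875 m from the base axis. Payload 6.4 kg.
Tool frame: the origin (TCP) lies midway between the tips of the shut fingers; the grasp point (between the pads) lies 19 mm behind it; x points along the fingers, y is the direction in which the jaws open and shut, and the axes are right-handed (so a half turn about x gives the same grasp; the last joint's range is limited). The gripper opens to 85 mm and grips with 20 to 120 N. Pads are 22 mm wide; open, the fingers measure 114 mm over their backs; the gripper's body (76 mm by 85 mm) begins 54 mm behind the grasp point. The pads swing forward as they close: fully open they stand 13 mm farther back than shut.
Start: joints at [0.95, 0.181, 1.607, -0, 1.354, -0.206], TCP at [0.232, 0.526, 0.231] pointing down, gripper open.
Joint ranges: [-2.99, 2.99], [-0.89, 2.07], [0.3, 2.58], [-1.14, 4.28], [0, 2.63], [-3.12, 3.12]. Speed limits (rad/s): [2.57, 2.57, 3.01, 3.14, 3.14, 3.14].

### API

Orientations are given as a unit quaternion [w, x, y, z].
In Python, from bench import ctrl gives the robot as it stands.
- The arm moves only by the tool step_arm, never from a script. Its argument "motion" is a list of rows, each a list of 7 numbers: the shift along the tool's x, y, z in mm, then the turn, a rotation vector about the tool's x, y, z in degrees, then the closure in counts, from 0 (fully open) to 255 (shut). In form: [[tx, ty, tz, rx, ry, rz, hand], ...]. A call has 1 to 10 rows; each row is the pose to reach, as a shift and turn from the pose commanded when the call began, along the tool's axes at that moment; what a row does not reach only later rows make up. A row lasts 1/8 s, in which the tool goes at most 62.5 mm and 10.7 degrees, less where a joint would pass 70% of its speed; a pose out of reach is approached as far as the arm can. A call with a gripper value outside its range is refused whole. The fingers move at their own pace and stop on an object; the grip force is fixed at half the most. Time passes only in rows, so rows that repeat a pose let the fingers close. It gives the time, the measured TCP pose, the force and the opening at its end, in the units of the state.
- ctrl.get_obs(): the state, without advancing time (a new reading comes with each control period).
- ctrl.camera(name): name is "scene" or "top" or "wrist"; returns (picture, depth): 480x640x3 uint8, red, green, blue; 480x640 float32, m along the optical axis (not along the pixel's ray), 0 where there is no reading.
- ctrl.camera_info(name): a dict with "fx", "fy", "cx", "cy" (pixels), "T" (4x4, takes a point from camera to world coordinates); the wrist camera has in their place "hand_eye" (4x4, takes a point from camera to tool coordinates, whose origin is the TCP and whose axes are the tool frame's). Camera axes: x right, y down, z forward; pixel columns grow to the right and rows downward; lengths in m; the calibration is good to about 2 mm. A picture is of the moment at which its call begins: read the wrist's pose just before it. camera_info takes no time and is no camera call.
- ctrl.hand_in(): hands the job in, once; it reports no verdict.
The state is a dict: "time_s": time; "q": joint angles; "dq": joint speeds; "joint_efforts": joint torques, N m; "eef_pos": TCP position; "eef_rot": TCP orientation; "wrist_force": force on the tool from outside, world axes, zero at the start; "torque": the same for the moment, N m; "opening": opening from 0.0 (shut) to 1.0 (fully open).
Only numpy, scipy, OpenCV 4.12 (cv2) and the standard library are available. Lean on these libraries where they do the work, as an engineer would, in place of code of your own. Each camera call takes 0.05 s, during which the arm holds its last target. There are 200 camera calls.

## Working session

There is one attempt and no reset: what is moved stays moved. The work goes in short steps, Python scripts to look and compute and a tool call to move; the robot and the scene stay as the last step left them, time stands still between calls to the robot, and variables do not carry over. Pictures are saved under pics/ and viewed, about 12 in all and at most 16, crops included, and the job is handed in when it is done.

Besides the shell and the picture viewer there is one more tool, called in YAML: its name, and indented under it one key for each argument. step_arm: Moves the arm, as the interface text tells. Its arguments: {"type":"object","properties":{"motion":{"type":"array","items":{"type":"array","items":{"type":"number"}}}},"required":["motion"]}

```bash
mkdir -p pics; ls; cat > h.py <<'E'
import numpy as np,cv2
from scipy.spatial.transform import Rotation as R
from bench import ctrl
def pose():
    o=ctrl.get_obs();w,x,y,z=o['eef_rot']
    T=np.eye(4);T[:3,:3]=R.from_quat([x,y,z,w]).as_matrix();T[:3,3]=o['eef_pos'];return T
def cam(n):
    i=ctrl.camera_info(n);T=pose()@np.array(i['hand_eye']) if n=='wrist' else np.array(i['T'])
    im,d=ctrl.camera(n);return im,d,i,T
def ray(u,v,z,i,T):
    d=T[:3,:3]@np.array([(u-i['cx'])/i['fx'],(v-i['cy'])/i['fy'],1]);o=T[:3,3]
    return o+d*(z-o[2])/d[2]
def pts(d,i,T):
    v,u=np.mgrid[:480,:640]
    c=np.stack([(u-i['cx'])/i['fx']*d,(v-i['cy'])/i['fy']*d,d],-1)
    return c@T[:3,:3].T+T[:3,3]
def save(n,im): cv2.imwrite('pics/'+n+'.png',im[:,:,::-1])
E
python3 - <<'E'
from h import *
for n in('top','scene'):
    im,d,i,T=cam(n);save(n+'0',im);np.savez(n+'0.npz',im=im,d=d,K=[i['fx'],i['fy'],i['cx'],i['cy']],T=T)
    print(n,T.round(3),i['fx'],(d>0).mean())
o=ctrl.get_obs();print(o)
print(ctrl.camera_info('wrist'))
E
```

```text
pics
top [[-0.006 -0.993  0.117  0.467]
 [-1.     0.005 -0.015  0.043]
 [ 0.015 -0.117 -0.993  1.269]
 [ 0.     0.     0.     1.   ]] 550.6934993597825 0.9958528645833333
scene [[-0.892  0.372 -0.257  0.836]
 [ 0.452  0.723 -0.523  0.501]
 [-0.008 -0.583 -0.813  0.864]
 [ 0.     0.     0.     1.   ]] 446.00023346003786 0.99607421875
{'time_s': 0.1, 'q': array([ 9.49720255e-01,  1.81514990e-01,  1.60786361e+00,  8.21529716e-07,
        1.35380696e+00, -2.06308573e-01]), 'dq': array([ 0.00038036, -0.00065017, -0.00198988, -0.00019153, -0.00106627,
        0.00154109]), 'joint_efforts': array([ 4.75763591e-04, -4.45874512e+01, -3.52243781e+01, -4.10528319e-04,
        4.13652422e-03,  1.15843292e-05]), 'eef_pos': array([0.23141477, 0.52585216, 0.23046857]), 'eef_rot': array([ 0.69172868,  0.14507804,  0.69218199, -0.14610915]), 'wrist_force': array([-0.63933246,  1.33350558, -0.14197611]), 'torque': array([ 0.05163905, -0.00893767, -0.04820367]), 'opening': 0.9983454502196496}
{'fx': 395.9177875304706, 'fy': 395.9177875304706, 'cx': 316.234845677388, 'cy': 233.86309543160166, 'hand_eye': array([[-2.11052834e-04, -3.16724993e-01,  9.48517388e-01,
        -1.42261948e-01],
       [ 9.99999919e-01,  2.57276575e-04,  3.08416843e-04,
        -7.55643648e-04],
       [-3.41714628e-04,  9.48517376e-01,  3.16724913e-01,
        -8.12298969e-02],
       [ 0.00000000e+00,  0.00000000e+00,  0.00000000e+00,
         1.00000000e+00]])}
```

View pics/top0.png

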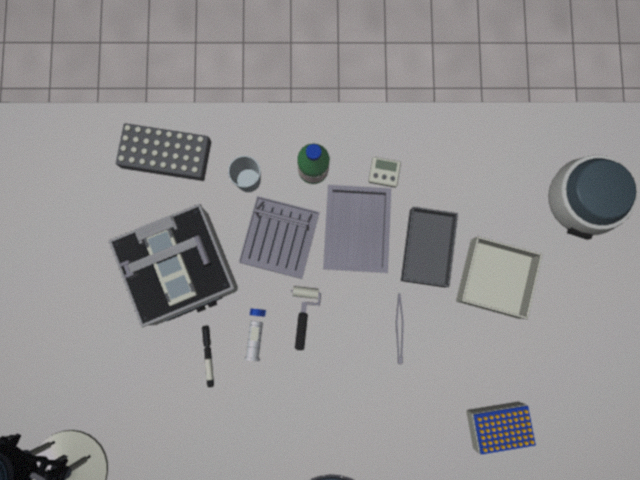

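View pics/scene0.png

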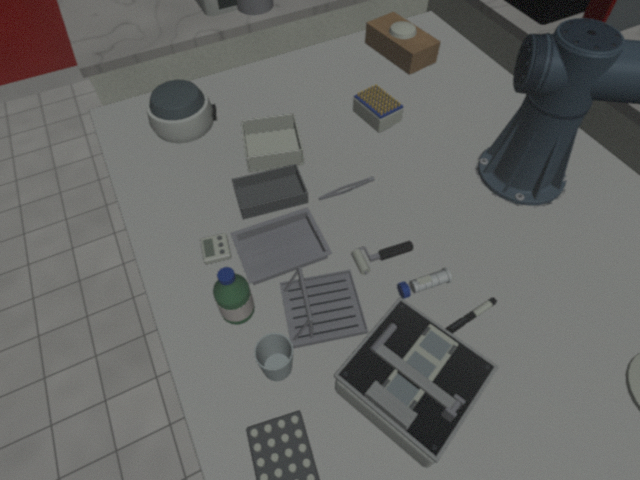

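The top view shows the shaker at (172,265) with the bar across the cassette and the handle at about (205,250). The drain stand is at (280,237), steel tray (357,228), pen box (429,247) and white bin (500,278). Loose items: marker (208,355), tube (255,335), roller (304,318) and forceps (400,328). That is four items, with no second tube or marker visible.

```bash
cat > m.py <<'E'
from h import *
z=np.load('top0.npz');im=z['im'];d=z['d'];i=dict(zip(('fx','fy','cx','cy'),z['K']));T=z['T']
P=pts(d,i,T)
print('bench z',np.median(P[380:460,250:450,2]))
def rect(name,box,lo,hi,hs=None):
    x0,y0,x1,y1=box;Q=P[y0:y1,x0:x1].reshape(-1,3);m=(Q[:,2]>lo)&(Q[:,2]<hi)
    q=Q[m][:,:2].astype(np.float32)*1000
    # drop outliers
    c,s,a=cv2.minAreaRect(q);print(name,m.sum(),np.round(c,1),np.round(s,1),round(a,1),'med',np.median(q,0).round(1),'z',np.median(Q[m][:,2]).round(4))
rect('shaker top',(95,190,245,335),.085,.106)
rect('bar/handle',(95,190,245,335),.120,.15)
rect('stand',(235,190,325,282),.006,.03)
rect('rail',(235,190,325,282),.07,.1)
rect('tray',(320,180,396,276),.01,.04)
rect('pen',(398,202,462,290),.02,.05)
rect('bin',(455,232,545,322),.035,.07)
rect('tube',(240,300,272,365),.01,.05)
rect('marker',(197,318,222,392),.006,.03)
rect('roller',(285,282,325,355),.008,.05)
rect('forceps',(390,286,412,370),.004,.03)
E
python3 m.py
python3 - <<'E'
import cv2
im=cv2.imread('pics/top0.png')
cv2.imwrite('pics/c0.png',cv2.resize(im[180:400,95:325],None,fx=2.6,fy=2.6,interpolation=cv2.INTER_CUBIC))
E
```

```text
bench z 0.00016158556797274404
shaker top 5867 [573.3 341. ] [200.9 211.1] 22.7 med [557.3 322.5] z 0.1005
bar/handle 1599 [585.5 346.5] [174.5 156.9] 56.6 med [600.7 355.7] z 0.1279
stand 1513 [649.8 114.6] [205.4 209.6] 89.4 med [639.3 120.2] z 0.0082
rail 219 [678.4 106.7] [122.4  12.3] 75.7 med [676.9 108.9] z 0.088
tray 1713 [669.2 -63.6] [174.9 218.3] 88.1 med [682.3 -83.1] z 0.0278
pen 755 [ 615.  -241.7] [136.7 171.3] 81.6 med [ 620.6 -237.1] z 0.0373
bin 969 [ 551.3 -359.5] [197.1 151.8] 74.6 med [ 549.7 -390.5] z 0.0514
tube 634 [422.  169.6] [ 34.9 114.6] 83.4 med [416.8 169. ] z 0.0302
marker 457 [375.1 272.7] [154.9  49.6] 0.8 med [375. 275.] z 0.0143
roller 758 [458.7  55.7] [144.   68.1] 0.3 med [476.   62.8] z 0.0209
forceps 316 [ 438.1 -160.8] [ 49.  183.3] 88.4 med [ 429.5 -158.7] z 0.0075
```

View pics/c0.png

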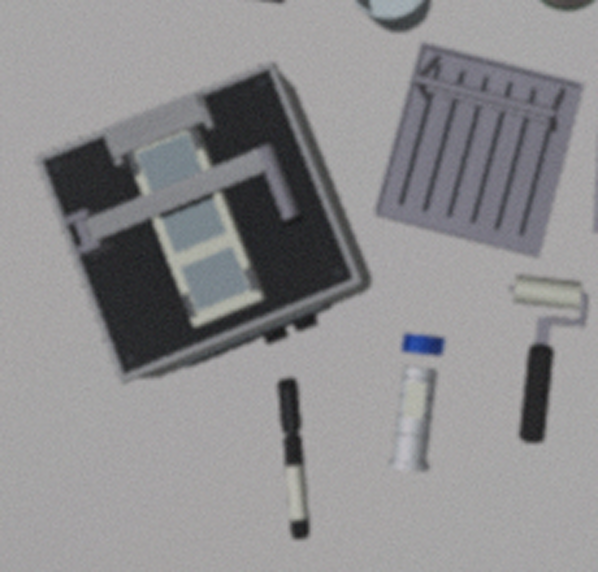

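The crop confirms the layout. In crop pixels, the hinge is at left (80,228), the handle rod at (265,160)-(290,215), and the cassette runs under the lip at (165,120). Next I refine the frames and build a move helper.

```bash
cat > go.py <<'E'
from h import *
# frames: (x,y,yaw deg)
SH=(.5733,.341,22.7); DS=(.6445,.1153,-14.3)
def fr(F,p,z=None):
    a=np.deg2rad(F[2]);c,s=np.cos(a),np.sin(a);p=np.array(p,float);return np.array([F[0]+c*p[0]-s*p[1],F[1]+s*p[0]+c*p[1],p[2]])
def inv(F,P):
    a=np.deg2rad(F[2]);c,s=np.cos(a),np.sin(a);q=np.array(P,float);x=q[...,0]-F[0];y=q[...,1]-F[1]
    return np.stack([c*x+s*y,-s*x+c*y,q[...,2]],-1)
def vec(F,v): return fr((0,0,F[2]),v)
def plan(p,jaw,app=(0,0,-1),T=None,flip=False):
    "print the shift (mm, tool axes) and turn (deg) to TCP p with jaw axis and approach"
    T=pose() if T is None else T
    x=np.array(app,float);x/=np.linalg.norm(x);best=None
    for s in(1,-1):
        y=s*np.array(jaw,float);y-=x*(x@y);y/=np.linalg.norm(y)
        Rt=np.stack([x,y,np.cross(x,y)],1);rv=R.from_matrix(T[:3,:3].T@Rt).as_rotvec()
        if best is None or (np.linalg.norm(rv)<np.linalg.norm(best[0]))!=flip: best=(rv,Rt)
    t=T[:3,:3].T@(np.array(p)-T[:3,3])*1000
    print('shift',t.round(1),'turn',np.rad2deg(best[0]).round(1))
    N=np.eye(4);N[:3,:3]=best[1];N[:3,3]=p;return N
E
python3 - <<'E'
from go import *
exec(open('m.py').read().split("rect('shaker top'")[0])
S=inv(SH,P);b=(slice(190,335),slice(95,245));q=S[b].reshape(-1,3);c=im[b].reshape(-1,3)
h=q[(q[:,2]>.118)&(q[:,2]<.14)&(q[:,1]<-.06)];print('handle/bar end sh-frame',len(h),h.min(0).round(3),h.max(0).round(3))
g=h[h[:,0]<.005];print(' rod',g.mean(0).round(4))
m=(q[:,2]>.108)&(q[:,2]<.12);w=q[m&(abs(q[:,1])<.06)];print('cass y',np.percentile(w[:,1],[1,50,99]).round(3),'xmin',np.percentile(w[:,0],1).round(3))
e=w[w[:,0]<-.03];print('slope deg',np.rad2deg(np.polyfit(e[:,0],e[:,1],1)[0]))
for n,bx,lo,hi in(('stand',(235,190,325,282),.0095,.02),('tray',(320,180,396,276),.022,.032),('pen',(398,202,462,290),.034,.046),('bin',(455,232,545,322),.046,.06)):
    x0,y0,x1,y1=bx;m=((P[y0:y1,x0:x1,2]>lo)&(P[y0:y1,x0:x1,2]<hi)).astype(np.uint8)
    k,l,st,ce=cv2.connectedComponentsWithStats(m);j=1+st[1:,4].argmax();Q=P[y0:y1,x0:x1][l==j][:,:2].astype(np.float32)*1000
    r=cv2.minAreaRect(Q);print(n,len(Q),[np.round(v,1) for v in r])
T0=pose();print(T0.round(3))
j=vec(SH,(0,1,0));N=plan(fr(SH,(-.009,-.075,.20)),j)
plan(fr(SH,(-.009,-.075,.1245-.019)),j,T=N)
E
```

```text
bench z 0.00016158556797274404
handle/bar end sh-frame 256 [-0.037 -0.082  0.121] [ 0.029 -0.06   0.139]
 rod [-0.0169 -0.0757  0.1298]
cass y [-0.041  0.     0.031] xmin -0.082
slope deg -0.7812086090915377
stand 150 [array([610. ,  59.7]), array([ 76.2, 181.3]), np.float64(47.2)]
tray 1330 [array([660.4, -63. ]), array([147.2, 196.9]), np.float64(86.4)]
pen 486 [array([ 617.3, -227.2]), array([106.5, 171.1]), np.float64(81.3)]
bin 672 [array([ 545.9, -380.8]), array([152.7, 151.8]), np.float64(74.2)]
[[-0.001  0.403  0.915  0.231]
 [-0.001  0.915 -0.403  0.526]
 [-1.    -0.002 -0.     0.23 ]
 [ 0.     0.     0.     1.   ]]
shift [ 30.5 -89.5 435.6] turn [-46.5  -0.1   0.1]
shift [94.5  0.   0. ] turn [0. 0. 0.]
```

step_arm:
  motion:
    - [20, -10, 55, -9, 0, 0, 60]
    - [30, -20, 110, -19, 0, 0, 60]
    - [30, -35, 170, -28, 0, 0, 60]
    - [30, -50, 230, -37, 0, 0, 60]
    - [30, -60, 290, -46.5, 0, 0, 60]
    - [30, -75, 350, -46.5, 0, 0, 60]
    - [30, -85, 400, -46.5, 0, 0, 60]
    - [30.5, -89.5, 435.6, -46.5, 0, 0, 60]
    - [30.5, -89.5, 435.6, -46.5, 0, 0, 60]
    - [30.5, -89.5, 435.6, -46.5, 0, 0, 60]

```text
time_s: 1.35
eef_pos: [0.5935, 0.269, 0.2001]
eef_rot: [0.693, -0.139, 0.694, 0.139]
wrist_force: [-0.7, 1.3, 0.0]
opening: 0.765
```

```bash
python3 - <<'E'
from go import *
im,d,i,T=cam('wrist');save('w1',im);P=pts(d,i,T);S=inv(SH,P).reshape(-1,3)
print(pose().round(3), ctrl.get_obs()['q'].round(2))
h=S[(S[:,2]>.118)&(S[:,2]<.14)&(S[:,1]<-.06)&(S[:,1]>-.1)];g=h[h[:,0]<.008]
print('rod',len(g),g.min(0).round(4),g.max(0).round(4),np.percentile(g[:,1],[3,50,97]).round(4))
E
```

```text
[[-0.001 -0.387  0.922  0.593]
 [ 0.     0.922  0.387  0.269]
 [-1.     0.001 -0.001  0.2  ]
 [ 0.     0.     0.     1.   ]] [ 0.24  0.37  1.43  0.    1.34 -1.72]
rod 1890 [-0.0364 -0.0863  0.1185] [ 0.008  -0.0698  0.1333] [-0.0849 -0.0783 -0.0715]
```

View pics/w1.png

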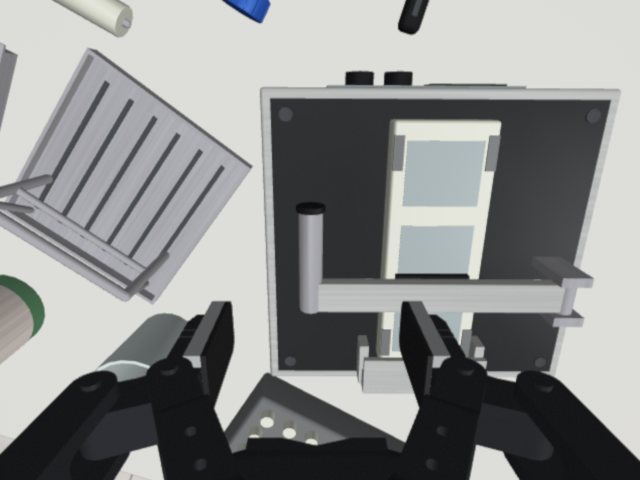

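The wrist view (upside down, camera on the far side) shows the rod at (311,215)-(311,305), the bar at row 295 and a clear gap round the rod. The rod reads about 3 mm off my frame, so I refit from this view.

```bash
python3 - <<'E'
from go import *
im,d,i,T=cam('wrist');P=pts(d,i,T);S=inv(SH,P)[:400].reshape(-1,3)
p=S[(S[:,2]>.09)&(S[:,2]<.106)&(abs(S[:,0])<.13)&(abs(S[:,1])<.13)]
c=cv2.minAreaRect((p[:,:2]*1000).astype(np.float32));print('platform',c,np.median(p[:,2]))
b=S[(S[:,2]>.122)&(S[:,2]<.135)&(abs(S[:,1]+.02)<.03)];print('bar',np.percentile(b[:,0],[2,50,98]).round(4),np.polyfit(b[:,1],b[:,0],1))
g=S[(S[:,2]>.118)&(S[:,2]<.14)&(abs(S[:,1]+.078)<.02)&(S[:,0]<.008)];print(g[g[:,2]>.128].mean(0))
w=S[(S[:,2]>.111)&(S[:,2]<.119)&(abs(S[:,1])<.05)&(S[:,0]<0)];print('cass',cv2.minAreaRect((w[:,:2]*1000).astype(np.float32)),w.min(0),w.max(0))
plan(fr(SH,(-.012,-.0785,.106)),vec(SH,(0,1,0)))
E
```

```text
platform ((1.0341567993164062, -2.8412933349609375), (210.77685546875, 200.55201721191406), 89.7992935180664) 0.09985996624327073
bar [0.011  0.0232 0.093 ] [-0.42882431  0.03000153]
[-0.01557931 -0.07802964  0.13017332]
cass ((-40.902610778808594, -2.157186508178711), (60.43010330200195, 82.05530548095703), 89.67029571533203) [-0.08206691 -0.03259758  0.11101133] [-7.21248074e-06  2.81037839e-02  1.18606215e-01]
shift [94.5 -5.1 -2.7] turn [ 0.1 -0.  -0. ]
```

step_arm:
  motion:
    - [30, -5, -3, 0, 0, 0, 60]
    - [65, -5, -3, 0, 0, 0, 60]
    - [94.5, -5, -3, 0, 0, 0, 60]
    - [94.5, -5, -3, 0, 0, 0, 60]
    - [94.5, -5, -3, 0, 0, 0, 255]
    - [94.5, -5, -3, 0, 0, 0, 255]
    - [94.5, -5, -3, 0, 0, 0, 255]
    - [94.5, -5, -3, 0, 0, 0, 255]
    - [94.5, -5, -3, 0, 0, 0, 255]

```text
time_s: 2.58
eef_pos: [0.5936, 0.2653, 0.1082]
eef_rot: [0.694, -0.138, 0.692, 0.141]
wrist_force: [-2.7, 5.8, 4.9]
opening: 0.14
```

```bash
sed -i 's/^SH=([^)]*)/SH=(.5748,.3386,22.6)/' go.py; python3 - <<'E'
from go import *
print(inv(SH,pose()[:3,3]))
import numpy as np
r=.155
for a in np.linspace(0,1.75,11): print((r*np.sin(a)*-1000).round(1), (r*(1-np.cos(a))*1000).round(1))
E
```

```text
[-0.01079789 -0.07495456  0.10822938]
-0.0 0.0
-27.0 2.4
-53.1 9.4
-77.7 20.9
-99.9 36.4
-119.0 55.6
-134.5 77.9
-145.8 102.5
-152.7 128.7
-155.0 155.7
-152.5 182.6
```

step_arm:
  motion:
    - [-14, 0.6, 0, 0, 0, 0, 255]
    - [-27, 2.4, 0, 0, 0, 0, 255]
    - [-40, 5.3, 0, 0, 0, 0, 255]
    - [-53, 9.4, 0, 0, 0, 0, 255]
    - [-66, 14.7, 0, 0, 0, 0, 255]
    - [-78, 21, 0, 0, 0, 0, 255]
    - [-89, 28, 0, 0, 0, 0, 255]
    - [-100, 36.4, 0, 0, 0, 0, 255]
    - [-110, 45.5, 0, 0, 0, 0, 255]
    - [-119, 55.6, 0, 0, 0, 0, 255]

```text
time_s: 3.82
eef_pos: [0.5743, 0.312, 0.2279]
eef_rot: [0.695, -0.14, 0.692, 0.137]
wrist_force: [5.3, -8.4, 1.4]
opening: 0.137
```

```bash
python3 - <<'E'
from go import *
print(inv(SH,pose()[:3,3]),ctrl.get_obs()['wrist_force'])
E
```

```text
[-0.01072471 -0.0243834   0.22789227] [ 5.3181568  -8.40673007  1.35140733]
```

step_arm:
  motion:
    - [-11.4, 15.7, 0, 0, 0, 0, 255]
    - [-19.1, 29.1, 0, 0, 0, 0, 255]
    - [-25.5, 43.2, 0, 0, 0, 0, 255]
    - [-30.3, 57.9, 0, 0, 0, 0, 255]
    - [-33.7, 73.1, 0, 0, 0, 0, 255]
    - [-35.6, 88.4, 0, 0, 0, 0, 255]
    - [-35.9, 103.9, 0, 0, 0, 0, 255]
    - [-34.7, 119.4, 0, 0, 0, 0, 255]
    - [-32.6, 131.6, 0, 0, 0, 0, 255]
    - [-32.6, 131.6, 0, 0, 0, 0, 255]

```text
time_s: 5.08
eef_pos: [0.5228, 0.437, 0.2621]
eef_rot: [0.696, -0.139, 0.69, 0.14]
wrist_force: [3.5, 1.3, 8.2]
opening: 0.137
```

```bash
python3 - <<'E'
from go import *
print(inv(SH,pose()[:3,3]),ctrl.get_obs()['wrist_force'])
E
```

```text
[-0.01013009  0.11085521  0.26208033] [3.53779886 1.27091894 8.19269138]
```

step_arm:
  motion:
    - [0, 0, 0, 0, 0, 0, 90]
    - [0, 0, 0, 0, 0, 0, 90]
    - [-25, 0, 0, 0, 0, 0, 60]
    - [-70, 0, 0, 0, 0, 0, 40]
    - [-70, -40, 0, 0, 0, 0, 0]
    - [-70, -95, -8, 0, 0, 0, 0]
    - [-30, -111, -8, 0, 0, 0, 0]
    - [30, -111, -8, 0, 0, 0, 0]
    - [62, -111, -8, 0, 0, 0, 0]
    - [62, -111, -8, 0, 0, 0, 0]

```text
time_s: 6.32
eef_pos: [0.5543, 0.3291, 0.1922]
eef_rot: [0.691, -0.14, 0.696, 0.139]
wrist_force: [-0.3, -0.1, 1.3]
opening: 1.001
```

```bash
python3 - <<'E'
from go import *
im,d,i,T=cam('wrist');save('w2',im);P=pts(d,i,T);S=inv(SH,P)[:400].reshape(-1,3)
print(inv(SH,pose()[:3,3]))
w=S[(S[:,2]>.109)&(S[:,2]<.1185)&(abs(S[:,1])<.045)&(abs(S[:,0])<.11)&(S[:,0]<.055)]
print('cass',cv2.minAreaRect((w[:,:2]*1000).astype(np.float32)),np.percentile(w[:,1],[1,99]),np.percentile(w[:,0],[.5,99]))
r=S[(S[:,2]>.2)&(S[:,1]>.06)];print('rod up',len(r),r.mean(0) if len(r) else '')
plan(fr(SH,(-.015,0.0,.097)),vec(SH,(0,1,0)))
E
```

```text
[-0.02076336 -0.00083674  0.19504702]
cass ((-13.729061126708984, 0.7037467956542969), (60.3348388671875, 137.3881072998047), 89.79312133789062) [-0.0285015   0.02981487] [-0.08211234  0.0530628 ]
rod up 494 [-0.0342291   0.06574037  0.25298502]
shift [98.   0.8  6. ] turn [ 0.1 -0.2 -0. ]
```

View pics/w2.png

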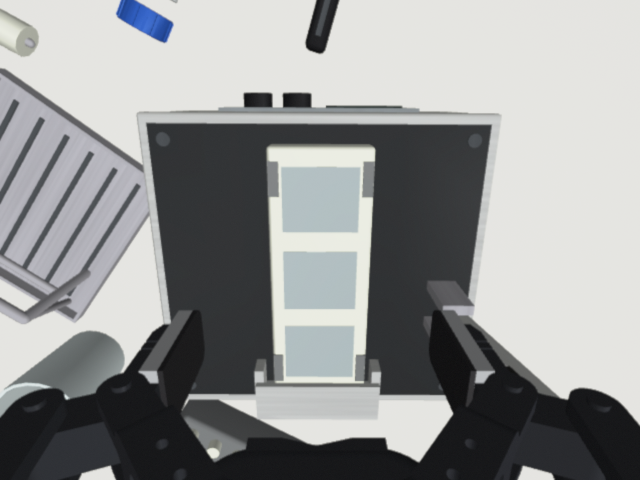

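The view shows the bar clear of the cassette. The cassette is centred between the fingers, columns 268-375, still under the lip. I'll descend and grip.

step_arm:
  motion:
    - [40, 0.8, 6, 0, 0, 0, 0]
    - [80, 0.8, 6, 0, 0, 0, 0]
    - [97.5, 0.8, 6, 0, 0, 0, 0]
    - [97.5, 0.8, 6, 0, 0, 0, 0]
    - [97.5, 0.8, 6, 0, 0, 0, 255]
    - [97.5, 0.8, 6, 0, 0, 0, 255]
    - [97.5, 0.8, 6, 0, 0, 0, 255]
    - [97.5, 0.8, 6, 0, 0, 0, 255]

```text
time_s: 7.38
eef_pos: [0.5636, 0.334, 0.1014]
eef_rot: [0.695, -0.139, 0.692, 0.14]
wrist_force: [-0.6, 0.4, 6.2]
opening: 0.685
```

```bash
python3 - <<'E'
from go import *
print(inv(SH,pose()[:3,3]),ctrl.get_obs()['wrist_force'])
E
```

```text
[-1.20600828e-02  6.04347596e-05  1.01410497e-01] [-0.55023102  0.38352482  6.15544679]
```

step_arm:
  motion:
    - [-2, 0, -10, 0, 0, 0, 255]
    - [-2, 0, -20, 0, 0, 0, 255]
    - [-2, 0, -30, 0, 0, 0, 255]
    - [-2, 0, -42, 0, 0, 0, 255]
    - [-2, 0, -54, 0, 0, 0, 255]
    - [-2, 0, -66, 0, 0, 0, 255]
    - [-2, 0, -78, 0, 0, 0, 255]
    - [-2, 0, -90, 0, 0, 0, 255]
    - [-2, 0, -95, 0, 0, 0, 255]
    - [-2, 0, -95, 0, 0, 0, 255]

```text
time_s: 8.62
eef_pos: [0.4739, 0.2964, 0.1013]
eef_rot: [0.694, -0.139, 0.693, 0.139]
wrist_force: [1.3, 1.0, 9.2]
opening: 0.682
```

```bash
python3 - <<'E'
from go import *
T=pose();print(inv(SH,T[:3,3]))
im,d,i,T=cam('wrist');save('w3',im)
P=pts(d,i,T);S=inv(SH,P)[:400].reshape(-1,3)
w=S[(S[:,2]>.109)&(S[:,2]<.125)&(abs(S[:,1])<.035)&(S[:,0]<.04)]
print('cass',cv2.minAreaRect((w[:,:2]*1000).astype(np.float32)),np.percentile(w[:,0],[.5,50,99.5]),np.median(w[:,2]))
E
```

```text
[-0.10936243 -0.00017251  0.10129904]
cass ((-128.5657958984375, -0.07566070556640625), (101.5335464477539, 69.9615478515625), 0.4414501488208771) [-0.17902443 -0.13660003 -0.08014353] 0.11562031208468995
```

View pics/w3.png

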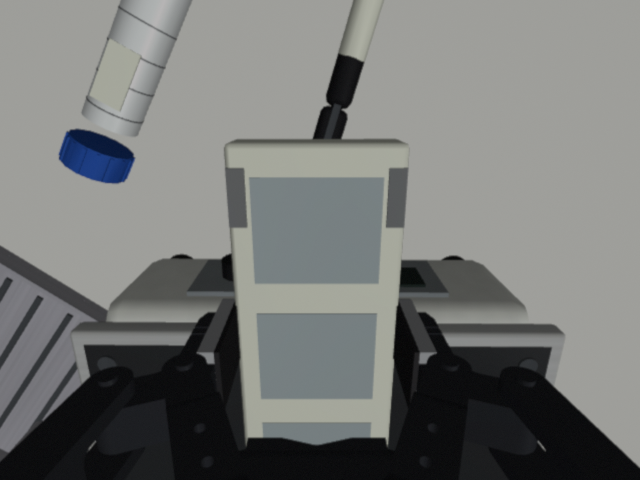

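The cassette is firmly held, out of the lip and flat. Its front end is at shaker x -179, so its centre is at -99 mm. Next are the moves to the stand.

```bash
cat > st.py <<'E'
from go import *
def cas(xl,th,g=-.0104,dz=0.,off=.0013):
    th=np.deg2rad(th);u=np.array([np.cos(th),0,np.sin(th)]);n=np.array([-np.sin(th),0,np.cos(th)])
    p=np.array([xl,0,.004])+(.08+g)*u+off*n+[0,0,dz];return fr(DS,p),vec(DS,-n)
J=vec(DS,(0,1,0))
E
python3 - <<'E'
from st import *
up=pose();up[2,3]+=.13
p,a=cas(-.060,44,dz=.10)
N=plan(p,J,a,up)
p2,_=cas(-.060,44,dz=.02);N2=plan(p2,J,a,N);print(p,p2)
exec(open('m.py').read().split("rect('shaker top'")[0])
for n,b in(('beaker',(225,150,265,195)),('bottle',(292,138,334,188))):
    Q=P[b[1]:b[3],b[0]:b[2]].reshape(-1,3);Q=Q[Q[:,2]>.06];print(n,Q.mean(0).round(3),Q[:,2].max())
E
```

```text
shift [  78.1 -226.5   78.6] turn [ 35.2 -42.4 -14.2]
shift [ 57.5   0.  -55.6] turn [0. 0. 0.]
[0.63399877 0.11797673 0.15328336] [0.63399877 0.11797673 0.07328336]
bench z 0.00016158556797274404
beaker [0.772 0.187 0.124] 1.269318523828039
bottle [0.791 0.038 0.123] 1.269318523828039
```

step_arm:
  motion:
    - [-20, 0, 0, 0, 0, 0, 255]
    - [-60, 0, 0, 0, 0, 0, 255]
    - [-100, 0, 0, 0, 0, 0, 255]
    - [-130, 0, 0, 0, 0, 0, 255]
    - [-130, 0, 0, 0, 0, 0, 255]

```text
time_s: 9.3
eef_pos: [0.4741, 0.2966, 0.2315]
eef_rot: [0.694, -0.139, 0.693, 0.14]
wrist_force: [0.1, -0.7, -2.2]
opening: 0.681
```

step_arm:
  motion:
    - [0, -40, 14, 6, -7, -2, 255]
    - [0, -80, 28, 12, -14, -5, 255]
    - [0, -120, 42, 18, -21, -7, 255]
    - [0, -160, 56, 24, -28, -9.5, 255]
    - [0, -200, 70, 30, -35, -12, 255]
    - [0, -226.5, 78.6, 35.2, -42.4, -14.2, 255]
    - [40, -226.5, 78.6, 35.2, -42.4, -14.2, 255]
    - [78, -226.5, 78.6, 35.2, -42.4, -14.2, 255]
    - [78, -226.5, 78.6, 35.2, -42.4, -14.2, 255]

```text
time_s: 10.42
eef_pos: [0.629, 0.1172, 0.1445]
eef_rot: [0.911, 0.047, 0.394, -0.116]
wrist_force: [-0.1, 0.4, -1.7]
opening: 0.681
```

```bash
python3 - <<'E'
from st import *
T=pose();print(T.round(3),inv(DS,T[:3,3]))
im,d,i,T=cam('top');save('t2',im);P=pts(d,i,T)
z=inv(DS,P);q=z[150:300,200:340].reshape(-1,3)
q=q[(abs(q[:,1])<.05)&(abs(q[:,0])<.09)&(q[:,2]>.09)&(q[:,2]<.3)];print('cass+grip y',np.percentile(q[:,1],[1,99]))
for dz in(.02,-.001):
    p,a=cas(-.060,44,dz=dz);plan(p,J,a)
cv2.imwrite('pics/t2c.png',cv2.resize(im[150:330,180:400,::-1],None,fx=3,fy=3))
E
```

```text
[[ 0.663  0.248  0.707  0.629]
 [-0.173  0.969 -0.177  0.117]
 [-0.728 -0.005  0.685  0.145]
 [ 0.     0.     0.     1.   ]] [-0.01545327 -0.00202859  0.14453315]
cass+grip y [-0.04679332  0.04753041]
shift [ 56.    1.2 -49.8] turn [ 0.1 -0.5  0.1]
shift [ 71.2   1.3 -64.2] turn [ 0.1 -0.5  0.1]
```

View pics/t2c.png

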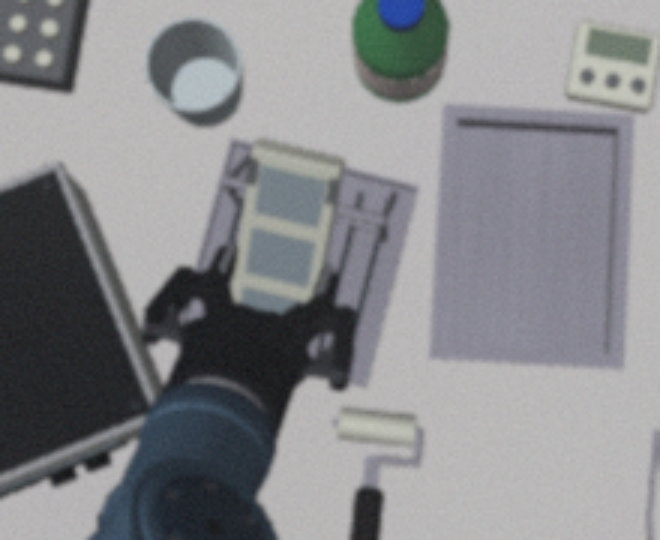

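The cassette is tilted over the stand, with its upper end at crop (295,155) and its line along the stand. The arm is clear of the shaker edge and the beaker, so I'll lower it.

step_arm:
  motion:
    - [20, 1, -18, 0, -0.5, 0, 255]
    - [40, 1.2, -36, 0, -0.5, 0, 255]
    - [56, 1.2, -50, 0, -0.5, 0, 255]
    - [61, 1.2, -55, 0, -0.5, 0, 255]
    - [66, 1.2, -59, 0, -0.5, 0, 255]
    - [69, 1.2, -62, 0, -0.5, 0, 255]
    - [69, 1.2, -62, 0, -0.5, 0, 255]

```text
time_s: 11.35
eef_pos: [0.6437, 0.1185, 0.0783]
eef_rot: [0.907, 0.051, 0.402, -0.112]
wrist_force: [0.7, -1.0, -1.8]
opening: 0.684
```

```bash
python3 - <<'E'
from st import *
T=pose();print(inv(DS,T[:3,3]),ctrl.get_obs()['wrist_force'])
p,a=cas(-.060,44,dz=0);plan(p,J,a)
E
```

```text
[-0.00157175  0.00289257  0.07834108] [ 0.66887277 -1.02239586 -1.83639916]
shift [ 12.4  -2.9 -23.7] turn [-0.  -1.9 -0.2]
```

step_arm:
  motion:
    - [0, 0, 0, 0, 0, 0, 255]
    - [0, 0, 0, 0, 0, 0, 255]

```text
time_s: 11.6
eef_pos: [0.6436, 0.1185, 0.0783]
eef_rot: [0.907, 0.051, 0.402, -0.112]
wrist_force: [-0.3, 0.5, -2.3]
opening: 0.683
```

```bash
python3 - <<'E'
from st import *
T=pose();print(inv(DS,T[:3,3]),ctrl.get_obs()['wrist_force'],ctrl.get_obs()['q'])
p,a=cas(-.060,44,dz=0);plan(p,J,a)
E
```

```text
[-0.00170847  0.00289112  0.07825249] [-0.26447072  0.5023627  -2.31391338] [ 0.11807095  0.31792888  2.00800184 -1.13739567  0.26539466 -0.1688283 ]
shift [ 12.4  -2.9 -23.5] turn [-0.  -1.9 -0.2]
```

Joint 4 is at its limit (-1.14): this tilt and yaw combination bends the forearm sideways. A flatter slant of about 39°, with the lower end nearer the front rim, keeps it in range, so I'll re-plan.

```bash
python3 - <<'E'
from st import *
p,a=cas(-.072,39,dz=.02);N=plan(p,J,a);print(N[:3,3])
p,a=cas(-.072,39,dz=-.001);plan(p,J,a,N)
E
```

```text
shift [ -4.4  -2.9 -19. ] turn [-0.   3.1 -0.2]
[0.62635154 0.11992598 0.06881099]
shift [ 16.3  -0.  -13.2] turn [0. 0. 0.]
```

step_arm:
  motion:
    - [-4, -3, -10, 0, 3, 0, 255]
    - [-4, -3, -19, 0, 3, 0, 255]
    - [-4, -3, -19, 0, 3, 0, 255]
    - [-4, -3, -19, 0, 3, 0, 255]

```text
time_s: 12.1
eef_pos: [0.6268, 0.1197, 0.0685]
eef_rot: [0.896, 0.054, 0.426, -0.111]
wrist_force: [0.2, -0.5, -1.3]
opening: 0.684
```

```bash
python3 - <<'E'
from st import *
print(ctrl.get_obs()['q'].round(3),pose()[:3,3])
p,a=cas(-.072,39,dz=.02);N=plan(p,J,a)
p,a=cas(-.072,39,dz=-.001);plan(p,J,a)
E
```

```text
[ 0.115  0.307  2.02  -0.95   0.276 -0.352] [0.62679137 0.11972697 0.06852927]
shift [-0.5  0.1 -0.2] turn [ 0.   0.1 -0.2]
shift [ 15.8   0.  -13.4] turn [ 0.   0.1 -0.2]
```

Tracks well now. I'll lower it slowly.

step_arm:
  motion:
    - [4, 0, -4, 0, 0, 0, 255]
    - [8, 0, -7, 0, 0, 0, 255]
    - [11, 0, -10, 0, 0, 0, 255]
    - [14, 0, -12, 0, 0, 0, 255]
    - [16, 0, -13, 0, 0, 0, 255]
    - [16, 0, -13, 0, 0, 0, 255]

```text
time_s: 12.85
eef_pos: [0.6294, 0.1199, 0.0501]
eef_rot: [0.897, 0.055, 0.424, -0.111]
wrist_force: [6.0, -1.5, 3.5]
opening: 0.685
```

```bash
python3 - <<'E'
from st import *
o=ctrl.get_obs();print(o['q'].round(3),inv(DS,pose()[:3,3]),o['wrist_force'],o['torque'])
p,a=cas(-.072,39,dz=0);N=plan(p,J,a)
im,d,i,T=cam('scene');save('s3',im);cv2.imwrite('pics/s3c.png',cv2.resize(im[180:400,200:460,::-1],None,fx=2.5,fy=2.5))
E
```

```text
[ 0.115  0.353  2.016 -1.096  0.252 -0.201] [-0.01580559  0.0006811   0.05012768] [ 6.00513577 -1.48145822  3.50742153] [-0.16704871 -0.70250477 -0.06946442]
shift [-0.8 -0.7 -3.1] turn [-0.1  0.4 -0.3]
```

View pics/s3c.png

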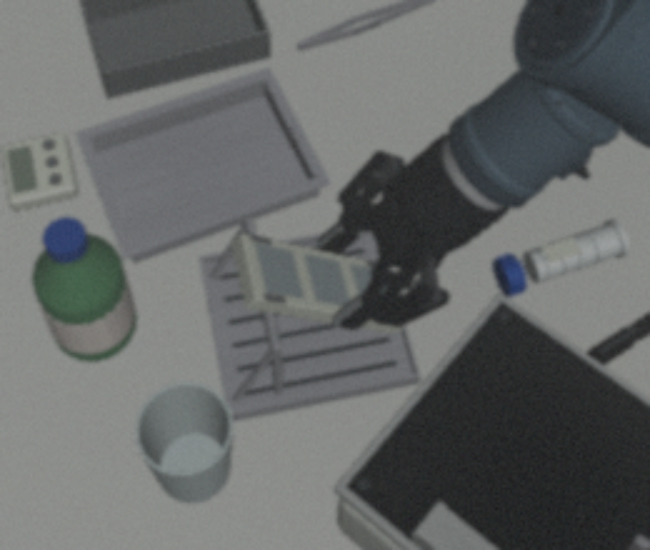

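```bash
python3 - <<'E'
from st import *
for n in('scene','top'):
    im,d,i,T=cam(n);S=inv(DS,pts(d,i,T)).reshape(-1,3)
    u=np.array([np.cos(np.deg2rad(39)),0,np.sin(np.deg2rad(39))])
    q=S[(abs(S[:,1])<.1)&(S[:,0]>.01)&(S[:,0]<.06)&(S[:,2]>.085)&(S[:,2]<.14)]
    print(n,len(q),'cass upper y',np.percentile(q[:,1],[1,50,99]).round(4))
    for y0 in(-.0,):
        k=q[(abs(q[:,1])<.025)];print('fit z=ax+by+c',np.linalg.lstsq(np.c_[k[:,:2],np.ones(len(k))],k[:,2],rcond=None)[0])
    r=S[(S[:,2]>.078)&(S[:,2]<.095)&(abs(S[:,0]-.035)<.02)&(abs(S[:,1])<.09)]
    print('rail ys',np.percentile(r[:,1],[1,99]),len(r))
z=np.load('scene0.npz');S=inv(DS,pts(z['d'],dict(zip(('fx','fy','cx','cy'),z['K'])),z['T'])).reshape(-1,3)
r=S[(S[:,2]>.078)&(S[:,2]<.095)&(abs(S[:,0]-.035)<.03)&(abs(S[:,1])<.09)];print('rail before',cv2.minAreaRect((r[:,:2]*1000).astype(np.float32)))
E
```

```text
scene 748 cass upper y [-0.0548  0.0059  0.0555]
fit z=ax+by+c [0.55674686 0.01052383 0.08640936]
rail ys [-0.06033218  0.0596923 ] 173
top 669 cass upper y [-0.0563  0.0008  0.0564]
fit z=ax+by+c [0.58243236 0.00976819 0.08918511]
rail ys [-0.06073866  0.06063775] 115
rail before ((36.53172302246094, -0.5878677368164062), (123.2253189086914, 8.422804832458496), 88.8841323852539)
```

Depth shows the cassette centred on the rail (median y about 0-6 mm), level across, and touching (about 7 N). I'll release and back out along the tool axis.

step_arm:
  motion:
    - [0, 0, 0, 0, 0, 0, 50]
    - [0, 0, 0, 0, 0, 0, 20]
    - [0, 0, 0, 0, 0, 0, 0]
    - [-10, 0, 0, 0, 0, 0, 0]
    - [-30, 0, 0, 0, 0, 0, 0]
    - [-60, 0, 0, 0, 0, 0, 0]
    - [-100, 0, 0, 0, 0, 0, 0]
    - [-130, 0, 0, 0, 0, 0, 0]

```text
time_s: 14.0
eef_pos: [0.5459, 0.1399, 0.1491]
eef_rot: [0.896, 0.054, 0.426, -0.111]
wrist_force: [1.3, 0.7, -0.5]
opening: 0.999
```

```bash
python3 - <<'E'
from st import *
T=pose();print(T[:3,3])
im,d,i,T=cam('wrist');save('w4',im);S=inv(DS,pts(d,i,T))[:400].reshape(-1,3)
q=S[(abs(S[:,1])<.05)&(S[:,0]>-.07)&(S[:,0]<.03)&(S[:,2]>.03)&(S[:,2]<.15)]
k=q[abs(q[:,1])<.02]
c=np.linalg.lstsq(np.c_[k[:,:2],np.ones(len(k))],k[:,2],rcond=None)[0];print('plane',c,'slant',np.rad2deg(np.arctan(c[0])))
print('y',np.percentile(q[:,1],[1,99]),'x',q[:,0].min())
E
```

```text
[0.54585352 0.13989738 0.14910467]
plane [ 0.80842022 -0.00725741  0.0806182 ] slant 38.95277508029949
y [-0.0292505   0.02914161] x -0.06533180697441979
```

View pics/w4.png

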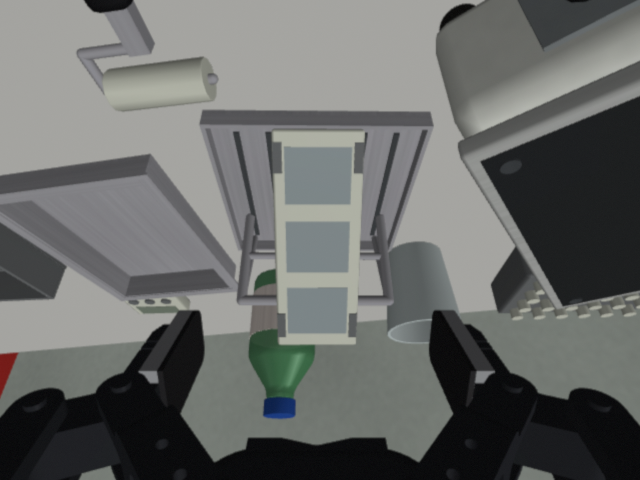

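The cassette rests at 38.95° slant, centred (y ±29 mm) and against the rail, at columns 272-363. Next I fold the bar back down.

```bash
python3 - <<'E'
from st import *
J2=vec(SH,(0,1,0));N=plan(fr(SH,(-.0105,.111,.34)),J2);plan(fr(SH,(-.0105,.111,.262)),J2,T=N);print(N[:3,3]-pose()[:3,3]); print(pose()[:3,:3].T@[0,0,.15])
E
```

```text
shift [-204.9  282.3   45.1] turn [-35.3  37.9  12.4]
shift [78.  0.  0.] turn [0. 0. 0.]
[-0.02326742  0.29617902  0.1883725 ]
[-0.11616864  0.00058871  0.09489205]
```

step_arm:
  motion:
    - [-40, 0, 32, 0, 0, 0, 0]
    - [-80, 0, 64, -4, 5, 1, 30]
    - [-120, 20, 95, -10, 11, 3, 60]
    - [-145, 75, 95, -17, 18, 6, 60]
    - [-165, 130, 80, -24, 25, 8, 60]
    - [-185, 185, 65, -30, 32, 10, 60]
    - [-200, 240, 50, -35.3, 37.9, 12.4, 60]
    - [-205, 282, 45, -35.3, 37.9, 12.4, 60]
    - [-205, 282, 45, -35.3, 37.9, 12.4, 60]
    - [-205, 282, 45, -35.3, 37.9, 12.4, 60]

```text
time_s: 15.3
eef_pos: [0.5244, 0.4352, 0.3354]
eef_rot: [0.692, -0.138, 0.695, 0.138]
wrist_force: [0.8, -0.0, -0.4]
opening: 0.766
```

```bash
python3 - <<'E'
from st import *
J2=vec(SH,(0,1,0));plan(fr(SH,(-.0105,.111,.262)),J2);print(ctrl.get_obs()['q'].round(2))
im,d,i,T=cam('wrist');save('w5',im);S=inv(SH,pts(d,i,T)).reshape(-1,3)
q=S[(S[:,2]>.255)&(S[:,2]<.30)&(abs(S[:,1]-.11)<.03)&(S[:,0]<.035)&(S[:,0]>-.05)];print(len(q),np.percentile(q,[2,50,98],axis=0).round(4))
E
```

```text
shift [73.4  2.5 -0.9] turn [-0.1 -0.2  0. ]
[ 0.52  0.36  1.18  0.    1.61 -1.44]
2970 [[-0.0358  0.103   0.2701]
 [-0.0073  0.1099  0.2818]
 [ 0.0282  0.1168  0.2841]]
```

step_arm:
  motion:
    - [35, 2, -1, 0, 0, 0, 60]
    - [73, 2, -1, 0, 0, 0, 60]
    - [73, 2, -1, 0, 0, 0, 60]
    - [73, 2, -1, 0, 0, 0, 255]
    - [73, 2, -1, 0, 0, 0, 255]
    - [73, 2, -1, 0, 0, 0, 255]
    - [73, 2, -1, 0, 0, 0, 255]

```text
time_s: 16.23
eef_pos: [0.5233, 0.4375, 0.2658]
eef_rot: [0.694, -0.138, 0.693, 0.139]
wrist_force: [0.4, -0.7, 5.8]
opening: 0.139
```

```bash
python3 - <<'E'
import numpy as np
f=lambda a:155*np.array([-np.sin(a),1-np.cos(a)])
for a0,a1 in((1.77,.885),(.885,-.02)):
    for a in np.linspace(a0,a1,11)[1:]: print((f(a)-f(a0)).round(1))
E
```

```text
[ -2.1 -13.5]
[ -3.  -27.2]
[ -2.7 -40.9]
[ -1.2 -54.6]
[  1.5 -68. ]
[  5.4 -81.2]
[ 10.4 -93.9]
[  16.6 -106.2]
[  23.8 -117.8]
[  32.  -128.8]
[  9.4 -10.4]
[ 19.6 -20. ]
[ 30.7 -28.6]
[ 42.5 -36.1]
[ 55.  -42.6]
[ 68.  -47.9]
[ 81.4 -52. ]
[ 95.1 -54.8]
[109.  -56.5]
[123.1 -56.8]
```

step_arm:
  motion:
    - [-2.1, -13.5, 0, 0, 0, 0, 255]
    - [-3, -27.2, 0, 0, 0, 0, 255]
    - [-2.7, -40.9, 0, 0, 0, 0, 255]
    - [-1.2, -54.6, 0, 0, 0, 0, 255]
    - [1.5, -68, 0, 0, 0, 0, 255]
    - [5.4, -81.2, 0, 0, 0, 0, 255]
    - [10.4, -93.9, 0, 0, 0, 0, 255]
    - [16.6, -106.2, 0, 0, 0, 0, 255]
    - [23.8, -117.8, 0, 0, 0, 0, 255]
    - [32, -128.8, 0, 0, 0, 0, 255]

```text
time_s: 17.48
eef_pos: [0.5726, 0.3176, 0.2314]
eef_rot: [0.693, -0.138, 0.694, 0.138]
wrist_force: [2.4, 4.2, -0.3]
opening: 0.132
```

step_arm:
  motion:
    - [9.4, -10.4, 0, 0, 0, 0, 255]
    - [19.6, -20, 0, 0, 0, 0, 255]
    - [30.7, -28.6, 0, 0, 0, 0, 255]
    - [42.5, -36.1, 0, 0, 0, 0, 255]
    - [55, -42.6, 0, 0, 0, 0, 255]
    - [68, -47.9, 0, 0, 0, 0, 255]
    - [81.4, -52, 0, 0, 0, 0, 255]
    - [95, -54.8, 0, 0, 0, 0, 255]
    - [109, -56.5, 0, 0, 0, 0, 255]
    - [121, -56.8, 0, 0, 0, 0, 255]

```text
time_s: 18.73
eef_pos: [0.5933, 0.2654, 0.1095]
eef_rot: [0.693, -0.138, 0.694, 0.138]
wrist_force: [-1.5, -0.4, 21.1]
opening: 0.137
```

```bash
python3 - <<'E'
from st import *
print(inv(SH,pose()[:3,3]),ctrl.get_obs()['wrist_force'])
E
```

```text
[-0.01105704 -0.07472882  0.10947898] [-1.52209566 -0.38901234 21.13865377]
```

The bar is down on its stop (z back to the start value within about 1 mm, 21 N against the stop). I'll release, raise the arm and look again.

step_arm:
  motion:
    - [0, 0, 0, 0, 0, 0, 90]
    - [0, 0, 0, 0, 0, 0, 90]
    - [-30, 0, 0, 0, 0, 0, 60]
    - [-80, 0, 0, 0, 0, 0, 60]
    - [-130, 0, -30, 0, 0, 0, 60]
    - [-160, 0, -90, 0, 0, 0, 60]
    - [-160, 0, -150, 0, 0, 0, 60]
    - [-160, 0, -150, 0, 0, 0, 60]

```text
time_s: 19.73
eef_pos: [0.4509, 0.2074, 0.2704]
eef_rot: [0.692, -0.138, 0.695, 0.138]
wrist_force: [0.5, 0.2, -0.0]
opening: 0.765
```

```bash
cat > items.py <<'E'
from st import *
def items():
    im,d,i,T=cam('top');P=pts(d,i,T);S=inv(SH,P)
    b=S[(S[...,2]>.11)&(abs(S[...,1])<.03)&(abs(S[...,0]-.02)<.03)&(S[...,2]<.16)];print('bar z',b[:,2].mean() if len(b) else None,len(b))
    for n,lo in(('tube',.01),('marker',.006),('roller',.008),('forceps',.004)):
        pass
    m=((P[...,2]>.0045)&(P[...,2]<.045)).astype(np.uint8);m[:282]=0;m[400:]=0;m[:,:190]=0;m[:,455:]=0
    m=cv2.morphologyEx(m,cv2.MORPH_CLOSE,np.ones((3,3),np.uint8))
    k,l,st,ce=cv2.connectedComponentsWithStats(m)
    for j in range(1,k):
        if st[j,4]<60: continue
        q=P[l==j];r=cv2.minAreaRect((q[:,:2]*1000).astype(np.float32))
        print(st[j],[np.round(v,1) for v in r],'zmax',np.percentile(q[:,2],98).round(3),'mean',q.mean(0).round(3))
    return im
E
python3 -c "
from items import *
im=items();save('t5',im)"
```

```text
bar z 0.12893019036983788 306
[406 282  48  10 170] [array([ 511.3, -119.1]), array([ 35.4, 334.7]), np.float64(9.3)] zmax 0.044 mean [ 0.532 -0.235  0.031]
[289 284  33  68 811] [array([457.6,  62.4]), array([ 73. , 148.7]), np.float64(82.5)] zmax 0.027 mean [0.47  0.06  0.022]
[390 294  17  78 340] [array([409.2, -76.8]), array([164.4, 209.3]), np.float64(12.5)] zmax 0.014 mean [ 0.423 -0.155  0.018]
[240 307  29  60 688] [array([446.7, 146.5]), array([107.5, 181. ]), np.float64(41.7)] zmax 0.037 mean [0.418 0.17  0.031]
```

View pics/t5.png

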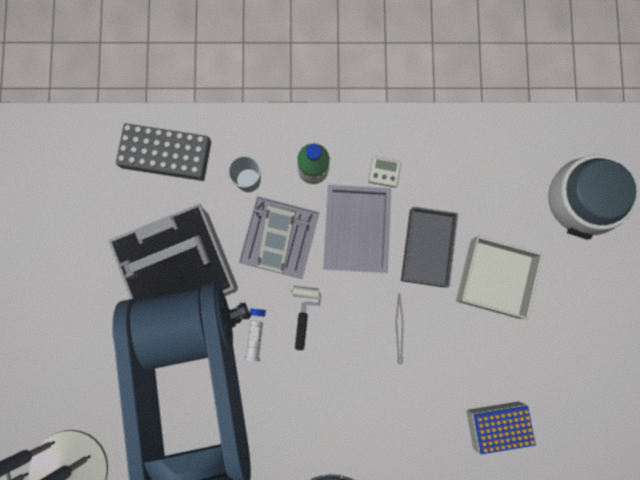

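The bar lies down at row 260 and the cassette is on the stand at (277,240). The tube, roller and forceps are unchanged, and the arm hides the marker. Next I get item axes and bin centres from the first picture.

```bash
python3 - <<'E'
from st import *
exec(open('m.py').read().split("rect('shaker top'")[0])
for n,b,lo in(('tube',(240,300,272,365),.008),('marker',(197,318,222,392),.005),('roller',(285,282,325,355),.006),('forceps',(390,286,412,370),.0035)):
    x0,y0,x1,y1=b;m=((P[y0:y1,x0:x1,2]>lo)&(P[y0:y1,x0:x1,2]<.05)).astype(np.uint8)
    k,l,st,ce=cv2.connectedComponentsWithStats(m);j=1+st[1:,4].argmax()
    v,u=np.nonzero(l==j);zt={'tube':.03,'marker':.012,'roller':.02,'forceps':.008}[n]
    q=np.array([ray(a+x0,c+y0,zt,i,T) for a,c in zip(u,v)])[:,:2]*1000;mu=q.mean(0)
    w,V=np.linalg.eigh(np.cov((q-mu).T));ax=V[:,1]*np.sign(V[0,1]);s=(q-mu)@ax
    print(n,len(q),mu.round(1),'yaw',np.rad2deg(np.arctan2(ax[1],ax[0])).round(1),'ext',s.min().round(1),s.max().round(1),'mid',(mu+ax*(s.min()+s.max())/2).round(1))
print('tray',[ray(u,v,.028,i,T)[:2].round(3) for u,v in((327,186),(390,187),(388,271),(324,270))])
from go import *
N=plan((.375,.273,.12),(0,1,0))
E
```

```text
bench z 0.00016158556797274404
tube 524 [407.1 170.2] yaw -6.4 ext -42.4 44.3 mid [408.  170.1]
marker 442 [374.5 275.4] yaw 5.9 ext -68.3 68.0 mid [374.4 275.4]
roller 760 [469.7  59.6] yaw -8.1 ext -83.8 58.4 mid [457.2  61.4]
forceps 257 [ 431.  -157.5] yaw -0.6 ext -75.2 82.3 mid [ 434.6 -157.5]
tray [array([0.759, 0.004]), array([ 0.756, -0.141]), array([ 0.562, -0.132]), array([0.565, 0.013])]
shift [151.3  90.1 -47.4] turn [22.5 -0.  -0. ]
```

```bash
cat >> st.py <<'E'
def jaw(yaw): a=np.deg2rad(yaw);return(-np.sin(a),np.cos(a),0)
E
python3 - <<'E'
from st import *
N=plan((.3744,.2754,.11),jaw(5.9));plan((.3744,.2754,.006),jaw(5.9),T=N)
M=N.copy();M[2,3]=.2;a=plan((.45,-.05,.2),jaw(-8.7),T=M);b=plan((.6173,-.2272,.13),jaw(-8.7),T=M)
E
```

```text
shift [161.3  92.6 -47. ] turn [16.6 -0.  -0. ]
shift [104.   0.   0.] turn [0. 0. 0.]
shift [   0.  -331.4   41.8] turn [14.6  0.   0. ]
shift [  70.  -524.9  189.9] turn [14.6  0.   0. ]
```

step_arm:
  motion:
    - [20, 40, -20, 8, 0, 0, 60]
    - [60, 92, -47, 16.6, 0, 0, 60]
    - [110, 92.6, -47, 16.6, 0, 0, 60]
    - [161, 92.6, -47, 16.6, 0, 0, 60]
    - [210, 92.6, -47, 16.6, 0, 0, 60]
    - [250, 92.6, -47, 16.6, 0, 0, 60]
    - [264, 92.6, -47, 16.6, 0, 0, 60]
    - [264, 92.6, -47, 16.6, 0, 0, 60]

```text
time_s: 20.78
eef_pos: [0.3762, 0.276, 0.0066]
eef_rot: [0.705, -0.037, 0.707, 0.036]
wrist_force: [0.3, 0.1, 0.7]
opening: 0.765
```

step_arm:
  motion:
    - [0, 0, 0, 0, 0, 0, 255]
    - [0, 0, 0, 0, 0, 0, 255]
    - [0, 0, 0, 0, 0, 0, 255]
    - [0, 0, 0, 0, 0, 0, 255]
    - [-30, 0, 0, 0, 0, 0, 255]
    - [-80, 0, 0, 0, 0, 0, 255]
    - [-120, 0, 0, 0, 0, 0, 255]
    - [-120, 0, 0, 0, 0, 0, 255]

```text
time_s: 21.78
eef_pos: [0.3787, 0.277, 0.1309]
eef_rot: [0.708, -0.035, 0.704, 0.038]
wrist_force: [0.1, 1.3, -0.6]
opening: 0.151
```

```bash
python3 - <<'E'
from st import *
print(pose()[:3,3],ctrl.get_obs()['wrist_force'])
a=plan((.6173,-.2272,.13),jaw(-8.7));plan((.6173,-.2272,.016),jaw(-8.7),T=a)
im,d,i,T=cam('wrist');save('w6',im)
E
```

```text
[0.37869046 0.27698782 0.13092141] [ 0.11265817  1.25128061 -0.62455104]
shift [   0.7 -526.1  185.3] turn [14.6  0.3 -0.2]
shift [114.   0.   0.] turn [0. 0. 0.]
```

View pics/w6.png

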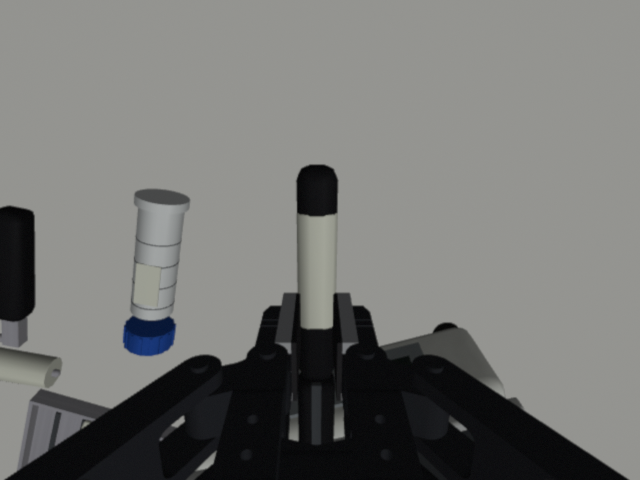

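The marker is held straight, with its tail at (317,190). I'll carry it to the pen box.

step_arm:
  motion:
    - [-20, -55, 5, 3, 0, 0, 255]
    - [-40, -115, 15, 6, 0, 0, 255]
    - [-40, -175, 30, 9, 0, 0, 255]
    - [-40, -235, 50, 12, 0, 0, 255]
    - [-40, -295, 70, 14.6, 0, 0, 255]
    - [-40, -350, 95, 14.6, 0, 0, 255]
    - [-40, -405, 120, 14.6, 0, 0, 255]
    - [-30, -460, 145, 14.6, 0, 0, 255]
    - [-20, -505, 170, 14.6, 0, 0, 255]
    - [0, -526, 185, 14.6, 0, 0, 255]

```text
time_s: 23.08
eef_pos: [0.6148, -0.231, 0.1246]
eef_rot: [0.704, 0.054, 0.706, -0.054]
wrist_force: [-0.4, 0.6, 0.2]
opening: 0.149
```

```bash
python3 - <<'E'
from st import *
plan((.6173,-.2272,.018),jaw(-8.7));print(pose()[:3,3],ctrl.get_obs()['opening'])
# box from the wrist depth
im,d,i,T=cam('wrist');P=pts(d,i,T);F=(.6173,-.2272,-8.7);S=inv(F,P).reshape(-1,3)
q=S[(S[:,2]>.033)&(S[:,2]<.045)&(abs(S[:,0])<.11)&(abs(S[:,1])<.075)];print(cv2.minAreaRect((q[:,:2]*1000).astype(np.float32)),q.min(0).round(3),q.max(0).round(3))
E
```

```text
shift [106.6   4.2   2.1] turn [-0.1 -0.1  0. ]
[ 0.61476243 -0.23103179  0.1246434 ] 0.14903667419038444
((0.4116363525390625, -2.242626190185547), (166.6715087890625, 105.52102661132812), 0.004677304532378912) [-0.083 -0.055  0.033] [0.084 0.051 0.042]
```

step_arm:
  motion:
    - [40, 2, 2, 0, 0, 0, 255]
    - [80, 2, 2, 0, 0, 0, 255]
    - [111, 2, 2, 0, 0, 0, 255]
    - [111, 2, 2, 0, 0, 0, 255]
    - [111, 2, 2, 0, 0, 0, 170]
    - [111, 2, 2, 0, 0, 0, 150]
    - [90, 2, 2, 0, 0, 0, 150]
    - [40, 2, 2, 0, 0, 0, 120]
    - [-20, 2, 2, 0, 0, 0, 60]
    - [-20, 2, 2, 0, 0, 0, 60]

```text
time_s: 24.38
eef_pos: [0.6209, -0.229, 0.1561]
eef_rot: [0.709, 0.051, 0.701, -0.056]
wrist_force: [0.2, 0.6, -0.4]
opening: 0.76
```

```bash
python3 - <<'E'
from items import *
items()
im,d,i,T=cam('wrist');P=pts(d,i,T);F=(.6173,-.2292,-8.7);S=inv(F,P).reshape(-1,3)
q=S[(S[:,2]>.008)&(S[:,2]<.03)&(abs(S[:,0])<.076)&(abs(S[:,1])<.04)];print('pen in box',len(q),cv2.minAreaRect((q[:,:2]*1000).astype(np.float32)),np.median(q[:,2]))
a=plan((.4346,-.1575,.16),jaw(-.6));b=plan((.426,-.1575,.005),jaw(-.6),T=a)
E
```

```text
bar z 0.12858917319885838 305
[290 282  32  71 869] [array([462. ,  50.9]), array([158.4,  69.9]), np.float64(4.1)] zmax 0.027 mean [0.472 0.059 0.022]
[393 294  12  28  97] [array([ 479.3, -158.4]), array([21.5, 61.1]), np.float64(72.7)] zmax 0.014 mean [ 0.482 -0.157  0.007]
[242 306  27  57 772] [array([416.2, 126.1]), array([148.5, 125.3]), np.float64(81.2)] zmax 0.037 mean [0.42  0.169 0.026]
pen in box 3686 ((5.2838287353515625, 3.0589733123779297), (137.24917602539062, 15.778830528259277), 3.8633081912994385) 0.018202401430364085
shift [ -11.1   41.2 -191.2] turn [-8.1  0.1  0.1]
shift [ 1.55e+02 -1.00e-01 -8.60e+00] turn [0. 0. 0.]
```

The pen lies flat in the box (depth shows a 137 x 16 mm blob, top at z 18 mm). Next is the forceps; I take a close look from above first.

step_arm:
  motion:
    - [-11, 10, -45, -4, 0, 0, 60]
    - [-11, 20, -95, -8, 0, 0, 60]
    - [-11, 30, -145, -8.1, 0, 0, 60]
    - [-11, 41, -191, -8.1, 0, 0, 60]
    - [-11, 41, -191, -8.1, 0, 0, 60]
    - [-11, 41, -191, -8.1, 0, 0, 60]

```text
time_s: 25.22
eef_pos: [0.4342, -0.1575, 0.1577]
eef_rot: [0.707, 0.004, 0.708, -0.004]
wrist_force: [0.9, 0.6, -0.3]
opening: 0.764
```

```bash
python3 - <<'E'
from st import *
Tp=pose();print(Tp[:3,3])
im,d,i,T=cam('wrist');save('w7',im);P=pts(d,i,T)
m=((abs(P[...,0]-.435)<.12)&(abs(P[...,1]+.1575)<.06)&(P[...,2]>.003)&(P[...,2]<.02)).astype(np.uint8);m[380:]=0
k,l,st,ce=cv2.connectedComponentsWithStats(m);j=1+st[1:,4].argmax();q=P[l==j][:,:2]*1000;print(st[j])
r=cv2.minAreaRect(q.astype(np.float32));print(r,q.min(0),q.max(0))
for x in range(350,520,12):
    s=q[abs(q[:,0]-x)<4]
    if len(s): print(x,s[:,1].min().round(1),s[:,1].max().round(1))
E
```

```text
[ 0.4341653  -0.1574729   0.15773904]
[ 302  107   23  202 1821]
((435.34417724609375, -160.70057678222656), (17.108835220336914, 158.8104248046875), 89.48470306396484) [ 355.91355579 -169.35902619] [ 514.73629921 -152.13832666]
362 -164.8 -154.0
374 -164.8 -154.8
386 -165.2 -154.2
398 -166.1 -154.3
410 -166.3 -153.6
422 -167.3 -152.9
434 -168.3 -152.1
446 -169.4 -152.3
458 -168.7 -153.1
470 -167.4 -153.9
482 -166.1 -155.6
494 -165.4 -157.3
506 -164.1 -158.2
518 -163.3 -160.0
```

View pics/w7.png

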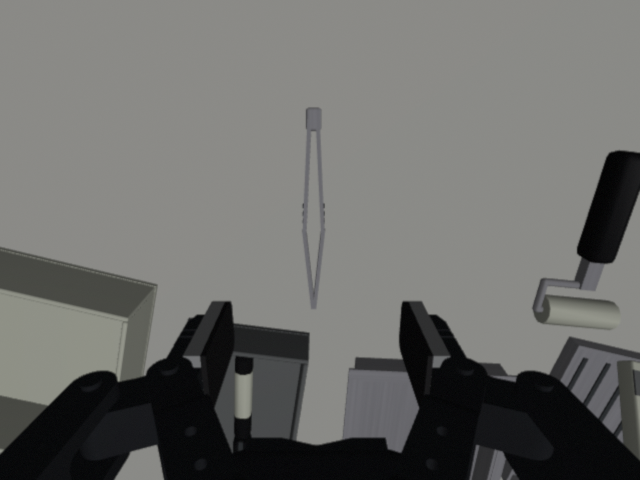

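The forceps are at (313,110)-(313,305), grip widest at x ≈ 440 mm and y ≈ -160.6 mm. The marker is visible in its box.

step_arm:
  motion:
    - [50, -3, 4, 0, 0, 0, 100]
    - [100, -3, 4, 0, 0, 0, 130]
    - [140, -3, 4, 0, 0, 0, 130]
    - [153, -3, 4, 0, 0, 0, 130]
    - [153, -3, 4, 0, 0, 0, 130]
    - [153, -3, 4, 0, 0, 0, 255]
    - [153, -3, 4, 0, 0, 0, 255]
    - [153, -3, 4, 0, 0, 0, 255]
    - [100, -3, 4, 0, 0, 0, 255]
    - [50, -3, 4, 0, 0, 0, 255]

```text
time_s: 26.52
eef_pos: [0.4376, -0.1602, 0.1095]
eef_rot: [0.706, 0.004, 0.708, -0.004]
wrist_force: [0.9, -0.5, -0.2]
opening: 0.153
```

```bash
python3 - <<'E'
from st import *
print(pose()[:3,3],ctrl.get_obs()['opening'])
TR=(.6605,-.064,-2.6);a=plan(fr(TR,(-.06,-.03,.15)),jaw(-2.6))
E
```

```text
[ 0.43764439 -0.16023652  0.10945447] 0.15254090187332642
shift [-40.8  70.6 160.8] turn [ 2.  -0.1 -0. ]
```

step_arm:
  motion:
    - [-30, 10, 30, 1, 0, 0, 255]
    - [-60, 20, 85, 2, 0, 0, 255]
    - [-60, 40, 140, 2, 0, 0, 255]
    - [-60, 65, 195, 2, 0, 0, 255]
    - [-60, 70, 240, 2, 0, 0, 255]
    - [-60, 70, 250, 2, 0, 0, 255]
    - [-60, 70, 250, 2, 0, 0, 255]

```text
time_s: 27.4
eef_pos: [0.6884, -0.0929, 0.1674]
eef_rot: [0.706, 0.016, 0.708, -0.016]
wrist_force: [-0.0, -0.2, -0.6]
opening: 0.151
```

```bash
python3 - <<'E'
from st import *
Tp=pose();print(Tp[:3,3])
im,d,i,T=cam('wrist');save('w8',im);TR=(.6605,-.064,-2.6);P=pts(d,i,T);S=inv(TR,P)
q=S[(S[...,2]>.0255)&(S[...,2]<.031)&(abs(S[...,0])<.11)&(abs(S[...,1])<.085)]
e=q[(abs(q[:,1])<.05)&(q[:,0]<-.07)];print('front lip x',np.percentile(e[:,0],[2,98]) if len(e) else 0,len(e), np.polyfit(e[:,1],e[:,0],1))
for s in(-1,1):
    e=q[(q[:,1]*s>.04)&(abs(q[:,0]+.02)<.05)];print('side',s,len(e),np.percentile(e[:,1],[2,98]) if len(e) else 0,np.polyfit(e[:,0],e[:,1],1) if len(e)>9 else 0)
# held forceps
h=np.linalg.inv(Tp);L=(P-Tp[:3,3])@Tp[:3,:3]*1000
g=L[:400][(abs(L[:400,:,1])<14)&(L[:400,:,0]>-25)&(L[:400,:,0]<8)&(abs(L[:400,:,2])<110)];print('held z ext (tool)',len(g),g.min(0),g.max(0))
E
```

```text
[ 0.6884187  -0.09293177  0.16738446]
front lip x [-0.09619972 -0.08512536] 2998 [ 0.01723156 -0.09067787]
side -1 2451 [-0.07449935 -0.06293503] [-0.01647287 -0.06908877]
side 1 2552 [0.0605236 0.072351 ] [-0.01682887  0.06593224]
held z ext (tool) 6798 [-24.99303824 -13.91584417 -83.02563082] [ 7.62170488 13.99616871 47.26567835]
```

```bash
echo 'TR=(.6595,-.0656,-3.55)' >> st.py; python3 - <<'E'
from st import *
plan(fr(TR,(.003,-.030,.010)),jaw(TR[2]))
E
```

```text
shift [157.5  -3.8 -26.6] turn [ 0.9 -0.1  0. ]
```

step_arm:
  motion:
    - [40, -3.8, -26.6, 0.9, 0, 0, 255]
    - [90, -3.8, -26.6, 0.9, 0, 0, 255]
    - [130, -3.8, -26.6, 0.9, 0, 0, 255]
    - [156, -3.8, -26.6, 0.9, 0, 0, 255]
    - [156, -3.8, -26.6, 0.9, 0, 0, 255]
    - [156, -3.8, -26.6, 0.9, 0, 0, 185]
    - [156, -3.8, -26.6, 0.9, 0, 0, 175]
    - [120, -3.8, -26.6, 0.9, 0, 0, 175]
    - [70, -3.8, -26.6, 0.9, 0, 0, 120]
    - [20, -3.8, -26.6, 0.9, 0, 0, 60]

```text
time_s: 28.7
eef_pos: [0.6619, -0.0955, 0.1498]
eef_rot: [0.706, 0.021, 0.707, -0.022]
wrist_force: [1.4, -0.3, -0.3]
opening: 0.728
```

```bash
python3 - <<'E'
from items import *
im,d,i,T=cam('wrist');save('w9',im);S=inv(TR,pts(d,i,T))[:400].reshape(-1,3)
q=S[(S[:,2]>.006)&(S[:,2]<.02)&(abs(S[:,0])<.082)&(abs(S[:,1])<.055)];print('forceps in tray',len(q),cv2.minAreaRect((q[:,:2]*1000).astype(np.float32)),np.percentile(q[:,2],[5,50,95]))
items();print(ctrl.get_obs()['opening'])
a=plan((.45,.06,.16),jaw(-8.1))
E
```

```text
forceps in tray 1975 ((-0.5605010986328125, -30.589344024658203), (158.60000610351562, 17.28589630126953), 1.6055361032485962) [0.01004854 0.01148105 0.01271546]
bar z 0.12870463104675 305
[289 283  34  68 837] [array([464.2,  50.5]), array([151.7,  74.6]), np.float64(5.0)] zmax 0.027 mean [0.471 0.06  0.022]
[426 282  24  10 125] [array([ 528. , -241.4]), array([20.9, 53.9]), np.float64(0.5)] zmax 0.042 mean [ 0.532 -0.247  0.023]
[245 303  22  15 153] [array([466.4, 118.6]), array([147.7,  31.5]), np.float64(78.4)] zmax 0.038 mean [0.472 0.165 0.031]
[242 321  23  41 537] [array([436.9, 136.5]), array([ 79.7, 179. ]), np.float64(41.7)] zmax 0.036 mean [0.407 0.17  0.033]
0.7625900316305547
shift [  -6.7  143.4 -225.4] turn [4.6 0.7 0.2]
```

step_arm:
  motion:
    - [-10, 30, -45, 4.6, 0, 0, 60]
    - [-10, 60, -95, 4.6, 0, 0, 60]
    - [-10, 90, -145, 4.6, 0, 0, 60]
    - [-7, 120, -195, 4.6, 0, 0, 60]
    - [-7, 143, -225, 4.6, 0, 0, 60]
    - [-7, 143, -225, 4.6, 0, 0, 60]
    - [-7, 143, -225, 4.6, 0, 0, 60]

```text
time_s: 29.68
eef_pos: [0.4469, 0.0606, 0.1555]
eef_rot: [0.705, 0.05, 0.705, -0.05]
wrist_force: [0.9, -0.6, 0.3]
opening: 0.763
```

```bash
python3 - <<'E'
from st import *
Tp=pose();print(Tp[:3,3])
im,d,i,T=cam('wrist');save('w10',im);P=pts(d,i,T)
m=(abs(P[...,0]-.44)<.12)&(abs(P[...,1]-.06)<.07)&(P[...,2]>.005)&(P[...,2]<.04);m[400:]=False
w=(im.max(-1)<70)&m
k,l,st,ce=cv2.connectedComponentsWithStats(w.astype(np.uint8));j=1+st[1:,4].argmax()
q=P[l==j];q=q[q[:,2]>.012][:,:2]*1000;r=cv2.minAreaRect(q.astype(np.float32));print('handle',len(q),r)
mu=q.mean(0);V=np.linalg.eigh(np.cov((q-mu).T))[1][:,1];V*=np.sign(V[0]);yaw=np.rad2deg(np.arctan2(V[1],V[0]));s=(q-mu)@V;print(mu,yaw,s.min(),s.max())
o=P[m&(im.min(-1)>110)];print('white', len(o),o.min(0),o.max(0))
E
```

```text
[0.44691256 0.06063322 0.15549945]
handle 3314 ((430.6585388183594, 63.54987716674805), (21.420997619628906, 85.01165771484375), 83.5516128540039)
[427.58420555  63.92388248] -6.405606966428446 -39.41179597162645 45.606326418416636
white 1666 [0.39275056 0.02129111 0.0053733 ] [0.53118981 0.08750209 0.02526804]
```

View pics/w10.png

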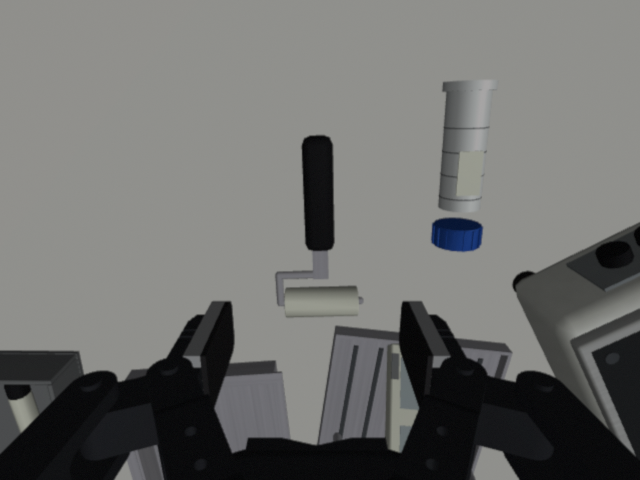

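The roller's handle is at (318,135)-(318,250), with its head below at (322,302). I'll grip it near the handle's front.

```bash
python3 - <<'E'
from st import *
a=plan((.4585,.0604,.007),jaw(-6.4))
a[2,3]=.12;plan(fr(TR,(-.003,.024,.12)),jaw(TR[2]),T=a)
E
```

```text
shift [148.4   1.7  11.2] turn [-1.7  0.   0. ]
shift [  0.  -79.  209.6] turn [-2.9  0.   0. ]
```

step_arm:
  motion:
    - [50, 1.7, 11, -1.7, 0, 0, 60]
    - [100, 1.7, 11, -1.7, 0, 0, 60]
    - [135, 1.7, 11, -1.7, 0, 0, 60]
    - [148, 1.7, 11, -1.7, 0, 0, 60]
    - [148, 1.7, 11, -1.7, 0, 0, 255]
    - [148, 1.7, 11, -1.7, 0, 0, 255]
    - [148, 1.7, 11, -1.7, 0, 0, 255]
    - [148, 1.7, 11, -1.7, 0, 0, 255]
    - [110, 1.7, 11, -1.7, 0, 0, 255]
    - [60, 1.7, 11, -1.7, 0, 0, 255]

```text
time_s: 30.98
eef_pos: [0.4558, 0.0613, 0.0953]
eef_rot: [0.705, 0.039, 0.707, -0.039]
wrist_force: [1.0, 0.4, -0.9]
opening: 0.242
```

step_arm:
  motion:
    - [0, -25, 40, -1, 0, 0, 255]
    - [0, -50, 90, -3, 0, 0, 255]
    - [0, -70, 140, -3, 0, 0, 255]
    - [0, -79, 190, -3, 0, 0, 255]
    - [0, -79, 210, -3, 0, 0, 255]
    - [0, -79, 210, -3, 0, 0, 255]

```text
time_s: 31.72
eef_pos: [0.6578, -0.0411, 0.0945]
eef_rot: [0.706, 0.021, 0.707, -0.021]
wrist_force: [-0.6, 0.2, -0.8]
opening: 0.24
```

```bash
python3 - <<'E'
from st import *
Tp=pose();print(Tp[:3,3],ctrl.get_obs()['opening'],ctrl.get_obs()['wrist_force'])
plan(fr(TR,(-.003,.024,.013)),jaw(TR[2]))
im,d,i,T=cam('wrist');P=pts(d,i,T);L=((P-Tp[:3,3])@Tp[:3,:3]*1000)[:400]
g=L[(abs(L[...,1])<12)&(L[...,0]>-30)&(L[...,0]<15)&(abs(L[...,2])<110)];print('held',np.percentile(g,[1,50,99],axis=0).round(1))
k=(g[:,2]<-25);print('tilt deg',np.rad2deg(np.arctan(np.polyfit(g[k][:,2],g[k][:,0],1)[0])))
E
```

```text
[ 0.65780052 -0.04110149  0.0945484 ] 0.24040353444274531 [-0.60284306  0.20409253 -0.8252114 ]
shift [81.5 -0.3  0.3] turn [ 0.2 -0.1  0. ]
held [[-27.  -11.4 -69.8]
 [-12.6  -0.9 -28.6]
 [ -4.3  10.5  34.7]]
tilt deg -2.4867119019491546
```

step_arm:
  motion:
    - [40, 0, 0, 0, 0, 0, 255]
    - [70, 0, 0, 0, 0, 0, 255]
    - [81, 0, 0, 0, 0, 0, 255]
    - [81, 0, 0, 0, 0, 0, 255]
    - [81, 0, 0, 0, 0, 0, 165]
    - [81, 0, 0, 0, 0, 0, 155]
    - [50, 0, 0, 0, 0, 0, 155]
    - [0, 0, 0, 0, 0, 0, 100]
    - [-60, 0, 0, 0, 0, 0, 40]
    - [-60, 0, 0, 0, 0, 0, 40]

```text
time_s: 33.02
eef_pos: [0.6613, -0.0417, 0.1622]
eef_rot: [0.711, 0.02, 0.703, -0.022]
wrist_force: [0.9, -0.3, -0.5]
opening: 0.846
```

```bash
python3 - <<'E'
from items import *
im,d,i,T=cam('wrist');save('w11',im);S=inv(TR,pts(d,i,T))[:400].reshape(-1,3)
for n,a,b in(('roller',-.008,.06),('forceps',-.055,-.012)):
    q=S[(S[:,2]>.008)&(S[:,2]<.04)&(abs(S[:,0])<.082)&(S[:,1]>a)&(S[:,1]<b)];print(n,len(q),cv2.minAreaRect((q[:,:2]*1000).astype(np.float32)),np.percentile(q[:,2],[5,50,98]))
items()
a=plan((.415,.169,.16),jaw(-6.4))
E
```

```text
roller 6519 ((-4.6479034423828125, 24.73251724243164), (140.3080596923828, 66.17900848388672), 0.45102012157440186) [0.01613883 0.02387845 0.02658082]
forceps 2039 ((-0.5110702514648438, -30.360610961914062), (18.007850646972656, 158.469970703125), 89.133056640625) [0.00921056 0.01137177 0.01286041]
bar z 0.12873799127010777 310
[407 282  43   8 157] [array([ 530.4, -226.2]), array([16.2, 96.3]), np.float64(0.1)] zmax 0.043 mean [ 0.533 -0.233  0.025]
[249 307  18  12 127] [array([463.7, 113.8]), array([139.5,  23.3]), np.float64(83.0)] zmax 0.038 mean [0.471 0.161 0.047]
[239 321  24  44 568] [array([433.8, 138.1]), array([ 82.8, 183.1]), np.float64(43.5)] zmax 0.037 mean [0.406 0.171 0.03 ]
shift [  -4.5  195.2 -254.5] turn [3. 0. 0.]
```

Roller and forceps lie flat side by side in the tray. Last is the tube.

step_arm:
  motion:
    - [-30, 0, -55, 1, 0, 0, 20]
    - [-30, 20, -115, 3, 0, 0, 20]
    - [-30, 55, -165, 3, 0, 0, 20]
    - [-30, 95, -210, 3, 0, 0, 20]
    - [-25, 140, -245, 3, 0, 0, 20]
    - [-5, 185, -254, 3, 0, 0, 20]
    - [-5, 195, -254, 3, 0, 0, 20]
    - [-5, 195, -254, 3, 0, 0, 20]

```text
time_s: 34.12
eef_pos: [0.4144, 0.169, 0.159]
eef_rot: [0.705, 0.039, 0.707, -0.039]
wrist_force: [0.2, -0.3, -0.2]
opening: 0.919
```

```bash
python3 - <<'E'
from st import *
Tp=pose();print(Tp[:3,3])
im,d,i,T=cam('wrist');save('w12',im);P=pts(d,i,T)
m=(abs(P[...,0]-.41)<.11)&(abs(P[...,1]-.17)<.07)&(P[...,2]>.010)&(P[...,2]<.045);m[400:]=False
k,l,st,ce=cv2.connectedComponentsWithStats(m.astype(np.uint8));j=1+st[1:,4].argmax();q=P[l==j]
r=cv2.minAreaRect((q[:,:2]*1000).astype(np.float32));print(r,q[:,2].max())
mu=q.mean(0);V=np.linalg.eigh(np.cov((q-mu)[:,:2].T))[1][:,1];V*=np.sign(V[0]);print(mu,np.rad2deg(np.arctan2(V[1],V[0])))
c=np.array(r[0])/1000;plan((c[0]-.005,c[1],.009),jaw(np.rad2deg(np.arctan2(V[1],V[0]))))
E
```

```text
[0.41444074 0.16901866 0.15898056]
((409.9978332519531, 168.63914489746094), (33.375579833984375, 86.46788024902344), 83.38052368164062) 0.03584943704627752
[0.40607768 0.16928509 0.0287184 ] -6.270677701897997
shift [150.4  -0.8  -9.5] turn [-0.1 -0.2  0. ]
```

step_arm:
  motion:
    - [50, -1, 0, 0, 0, 0, 20]
    - [100, -1, 0, 0, 0, 0, 20]
    - [135, -1, 0, 0, 0, 0, 20]
    - [149, -1, 0, 0, 0, 0, 20]
    - [149, -1, 0, 0, 0, 0, 255]
    - [149, -1, 0, 0, 0, 0, 255]
    - [149, -1, 0, 0, 0, 0, 255]
    - [149, -1, 0, 0, 0, 0, 255]
    - [100, -1, 0, 0, 0, 0, 255]
    - [40, -1, 0, 0, 0, 0, 255]

```text
time_s: 35.42
eef_pos: [0.4139, 0.1678, 0.121]
eef_rot: [0.705, 0.039, 0.707, -0.039]
wrist_force: [1.6, 0.5, 0.2]
opening: 0.316
```

```bash
python3 - <<'E'
from st import *
print(ctrl.get_obs()['opening'])
BN=(.5459,-.3808,-15.8)
a=plan(fr(BN,(-.005,0,.12)),jaw(-15.8));print(a[:3,3])
E
```

```text
0.31577546457516087
shift [   0.6 -529.7  187.2] turn [ 9.4 -0.2  0. ]
[ 0.54108891 -0.3794386   0.12      ]
```

step_arm:
  motion:
    - [-20, -55, 10, 3, 0, 0, 255]
    - [-40, -115, 30, 6, 0, 0, 255]
    - [-40, -175, 50, 9.4, 0, 0, 255]
    - [-40, -235, 75, 9.4, 0, 0, 255]
    - [-40, -295, 100, 9.4, 0, 0, 255]
    - [-40, -350, 120, 9.4, 0, 0, 255]
    - [-40, -405, 140, 9.4, 0, 0, 255]
    - [-40, -460, 160, 9.4, 0, 0, 255]
    - [-30, -515, 180, 9.4, 0, 0, 255]
    - [-20, -530, 187, 9.4, 0, 0, 255]

```text
time_s: 36.67
eef_pos: [0.542, -0.3837, 0.1405]
eef_rot: [0.7, 0.097, 0.7, -0.099]
wrist_force: [-0.2, 0.4, -1.1]
opening: 0.311
```

```bash
python3 - <<'E'
from st import *
BN=(.5459,-.3808,-15.8);Tp=pose();print(Tp[:3,3],ctrl.get_obs()['opening'])
im,d,i,T=cam('wrist');P=pts(d,i,T);S=inv(BN,P)[:400].reshape(-1,3)
q=S[(S[:,2]>.048)&(S[:,2]<.062)&(abs(S[:,0])<.09)&(abs(S[:,1])<.09)];print(len(q),cv2.minAreaRect((q[:,:2]*1000).astype(np.float32)))
L=((P-Tp[:3,3])@Tp[:3,:3]*1000)[:400]
g=L[(abs(L[...,1])<20)&(L[...,0]>-40)&(L[...,0]<20)&(abs(L[...,2])<110)];print('held',np.percentile(g,[1,50,99],axis=0).round(1))
plan(fr(BN,(-.009,0,.018)),jaw(-15.8))
E
```

```text
[ 0.54202696 -0.38373216  0.14052448] 0.3108918514006828
6372 ((1.7642974853515625, -2.5258941650390625), (149.8295440673828, 150.4879150390625), 0.058905165642499924)
held [[-37.9 -18.7 -48.9]
 [-18.   -0.5 -11.3]
 [  5.6  18.1  27.9]]
shift [120.6   3.9  -5.4] turn [-0.2 -0.1  0.1]
```

step_arm:
  motion:
    - [40, 1.4, -3, 0, 0, 0, 255]
    - [80, 1.4, -3, 0, 0, 0, 255]
    - [110, 1.4, -3, 0, 0, 0, 255]
    - [123, 1.4, -3, 0, 0, 0, 255]
    - [123, 1.4, -3, 0, 0, 0, 255]
    - [123, 1.4, -3, 0, 0, 0, 110]
    - [123, 1.4, -3, 0, 0, 0, 90]
    - [90, 1.4, -3, 0, 0, 0, 90]
    - [30, 1.4, -3, 0, 0, 0, 90]
    - [-20, 1.4, -3, 0, 0, 0, 90]

```text
time_s: 37.98
eef_pos: [0.5395, -0.3777, 0.1621]
eef_rot: [0.7, 0.097, 0.701, -0.097]
wrist_force: [0.5, 0.1, 0.7]
opening: 0.646
```

step_arm:
  motion:
    - [-50, 0, -50, 0, 0, 0, 90]
    - [-80, 0, -110, 0, 0, 0, 90]
    - [-80, 0, -170, 0, 0, 0, 90]
    - [-80, 0, -210, 0, 0, 0, 90]
    - [-80, 0, -210, 0, 0, 0, 90]

```text
time_s: 38.6
eef_pos: [0.3352, -0.3194, 0.2405]
eef_rot: [0.7, 0.098, 0.701, -0.098]
wrist_force: [1.3, -0.1, 1.0]
opening: 0.648
```

```bash
python3 - <<'E'
from items import *
im=items();save('t9',im)
im,d,i,T=cam('top');P=pts(d,i,T)
BN=(.5459,-.3808,-15.8);S=inv(BN,P).reshape(-1,3);q=S[(abs(S[:,0])<.065)&(abs(S[:,1])<.062)&(S[:,2]>.012)];print('tube',cv2.minAreaRect((q[:,:2]*1000).astype(np.float32)),q[:,2].max())
S=inv(DS,P).reshape(-1,3);k=S[(abs(S[:,1])<.02)&(S[:,0]>-.065)&(S[:,0]<.025)&(S[:,2]>.025)&(S[:,2]<.15)];c=np.linalg.lstsq(np.c_[k[:,:2],np.ones(len(k))],k[:,2],rcond=None)[0];print('cass',c,np.rad2deg(np.arctan(c[0])))
E
```

```text
bar z 0.128613673519756 308
[216 282  22  20  61] [array([513.1, 228.9]), array([18.2, 58.3]), np.float64(44.0)] zmax 0.044 mean [0.513 0.229 0.021]
[407 282  44   8 158] [array([ 511.8, -115.4]), array([ 28.7, 328.4]), np.float64(10.9)] zmax 0.043 mean [ 0.533 -0.233  0.033]
tube ((-0.8624916076660156, -14.434864044189453), (115.06239318847656, 71.41671752929688), 0.9195281267166138) 0.04352220743030677
cass [ 0.81000577 -0.00553315  0.08395806] 39.00767222113866
```

View pics/t9.png

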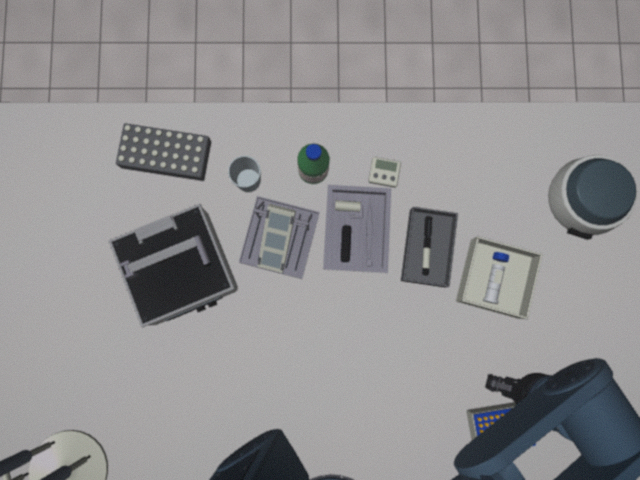

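The picture shows everything in place: tube in the bin (495,277), pen in its box (427,245), roller and forceps in the tray, and cassette on the stand. The bar is down, the bystanders are unmoved and the bench is clear. Handing in.

```bash
python3 -c "
from bench import ctrl
print(ctrl.get_obs()['wrist_force'],ctrl.hand_in())"
```

```text
the job is handed in; nothing more can be done
[-0.39166628 -0.63813441 -0.00068513] None
```

The whole job is done and handed in at about 39 s of the 210 s allowed; `hand_in` gives no verdict, so the result below rests on my own last checks.

- **Bar and cassette:** I swung the bar to about 1.77 rad, slid the cassette about 97 mm forward flat on the platform and placed it on the drain stand, then folded the bar back down.
- **Cassette check:** It leans at 39°, level across and centred on the rail. The first try at a 44° lean ran joint 4 into its limit, so I used the flatter slant, with the lower end nearer the front rim.
- **Bar check:** The bar's top reads 0.1286 m, which is what it should be when lying down.
- **Tidying:** Only four loose items were visible at the start. The tube is in the white bin, the forceps and roller are in the steel tray, and the marker is in the pen box, all lying flat.
- **Surroundings:** In the last picture the bottle, beaker and timer look unmoved, the bench is clear, and the arm is not touching anything. I did not measure the bystanders' positions.

No check failed or disagreed at the end.

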